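# Lock two component reels with their matching clips

## Robot

A 6-joint arm with a two-finger parallel gripper is mounted at the origin on the work surface. World frame = base frame: x ahead of the robot, y to its left, z up, the work surface at z = 0. Lengths are in mm, angles in degrees, forces in N, time in s.
With the tool pointing down it reaches from about 300 to 850 mm from the base axis. Payload 5.4 kg.
Tool frame: the origin (TCP) lies on the centre line of the jaws, within the pads' length; the fingertips stand 22 mm ahead of it and the grasp point (between the pads) lies 3 mm ahead of it; z points along the fingers, x is the direction in which the jaws open and shut, and the axes are right-handed (so a half turn about z gives the same grasp; the last joint's range is limited). The gripper opens to 85 mm and grips with 20 to 120 N. Pads are 22 mm wide; open, the fingers measure 114 mm over their backs; the gripper's body (76 mm by 85 mm) begins 54 mm behind the grasp point. The pads swing forward as they close: fully open they stand 13 mm farther back than shut.
Start: joints at [-86.293, 9.076, 91.501, -0, 79.423, -12.038], TCP at [156.005, -553.415, 228.699] pointing down, gripper open.
Joint ranges: [-166.64, 166.64], [-54.1, 131.32], [10.49, 154.53], [-73.88, 253.88], [9.74, 151.15], [-171.62, 171.62]. Speed limits (degrees/s): [147.25, 147.25, 180, 180, 180, 180].

## Interface

Orientations are given as a 3x3 rotation matrix whose columns are the frame's x, y, z axes.
In Python, from rig import env gives the robot as it stands.
- The arm moves only by the tool arm_command, never from a script. Its argument "moves" is a list of rows, each a list of 2 entries, a list of its own where there are three numbers: the shift along the tool's x, y, z in mm, then the turn, a rotation vector about the tool's x, y, z in degrees. In form: [[[tx, ty, tz], [wx, wy, wz]], ...]. A call has 1 to 20 rows; each row shifts and turns the pose as measured when the row begins, along the tool's axes as they then stand; what a row does not reach is not made up. A row lasts 1/10 s, in which the tool goes at most 50 mm and 8.59 degrees, less where a joint would pass 70% of its speed; a pose out of reach is approached as far as the arm can. A call is refused whole if a number of a shift passes 50 or a number of a turn 8.59, either way. A call with a gripper value outside its range is refused whole. "jaw" is the opening, from 0 (shut) to 1 (fully open), set as the call begins (left out, the last holds). The fingers move at their own pace and stop on an object; "newtons" is the grip in N (left out, the last holds). Time passes only in rows, so rows that do not move let the fingers close. It gives the time, the measured TCP pose, the force and the opening at its end, in the units of the state.
- env.get_obs(): the state, without advancing time (a new reading comes with each control period).
- env.capture(name): name is "scene" or "top" or "wrist"; returns a dict with "pixels" (400x640x3 uint8, blue, green, red), "K" (3x3 intrinsics, pixels), "world_to_cam" (4x4, takes a point from world to camera coordinates). Camera axes: x right, y up, looking along -z (the intrinsics and any distortion apply to the point x, -y, -z); pixel columns grow to the right and rows downward; lengths in mm; the calibration is good to about 2 mm. A picture is of the moment at which its call begins. There is no depth.
- env.hand_in(): hands the job in, once; it reports no verdict.
Trained networks look in the newest picture that a camera, given by its name, has taken for a name from the list of things; names that differ only in an ending like _2 or _b are one class to them, and where a whole thing is asked for, a point or a joint stands for the part that bears it (a point fixed in the world has none). Each returns a list of dicts, best first, with "p" (0 to 1); they miss things now and then, are a little off and sometimes report something else, mostly with a low value. They report only what shows in the picture. A call takes as long as a camera call.
- env.recognise(thing, camera): "xyz" ([x, y, z] in mm, in the coordinates of the camera as it stood for that picture, good to about 4 mm: the middle of the surface that is visible of it).
The state is a dict: "t": time; "joints": joint angles; "qvel": joint speeds; "joint_torque": joint torques, N m; "tool_pos": TCP position; "eef_rot": TCP orientation; "force": force on the tool from outside, world axes, zero at the start; "wrist_torque": the same for the moment, N m; "gripper_width": finger opening in mm.
Only numpy, scipy, OpenCV 4.12 (cv2) and the standard library are available. Lean on these libraries where they do the work, as an engineer would, in place of code of your own. Each camera call takes 0.05 s, during which the arm holds its last target.

## Task

Put each retaining clip on the reel spindle of its own colour: green clip by the green reel, blue clip by the blue reel. Slide it, gap first and square to the leaning spindle, between the sprung washer and the end stop, pressing firmly, as washer and spindle are sprung and give way, until it is fully home on the neck, but without ramming it; then let go. Leave the spare yellow clip, the jar, the screwdriver and the brush where they are.

Things in the scene. Friction and masses are not known exactly. Their poses are not given: they have to be found in the camera images.
- clip_green: Loose green plastic retaining clip, an upside-down U (open C), 0.09 kg: 24 mm thick (x), 46 wide (y), 110 tall (z), standing on its two leg ends, gap down. Origin: bench level, midway between the legs. Gap 20 mm wide (6 more in the lowest 8 mm); its round top ends 40 mm above the origin. Grip tab on top: 26 (y) x 24 mm (x), 50 to 110 mm up. Same when turned half round about z.
- tab_green (a point): Middle of the green clip's grip tab, 82 mm above the clip's origin; the tab is best gripped across its 26 mm width (clip's y).
- seat_green (a point): Point in the gap of the green clip, 32 mm above the clip's origin, that lies on the spindle's axis at the spindle's origin when the clip is fully home, its x, y, z along the spindle's x, y, z (or half round about z).
- spindle_green: Leaning spindle with a green reel on a fixed stand; cushioned: pressed along its -z it gives (see neck). Origin: on its axis, centre of the clip's place, 150 mm up. x: to its free end, away from the robot, rising 35 deg; y level; z square to it, upward: the clip comes down along -z. Neck 16 mm diameter. Reel 100 mm diameter at x -53 to -35 mm. Base 170 x 110 x 12 mm, centre 30 mm nearer the robot.
- neck_green (a point): The green spindle's origin. The clip goes between two 62 mm discs: black end stop, face at spindle x +12 mm, and sprung grey washer, face at x -8.5 at rest; both rims bevelled 7 mm back, beginning 20 mm from the axis. The whole spindle is sprung: pressed along -z it gives up to 25 mm, starting at about 3 N, 1 N more per mm, and comes back, so depth shows in the force.
- washer_green (a joint): Travel of the green spindle's sprung washer towards the reel, m: 0 at rest, 0.0035 with the clip in place, at most 0.010. Spring 5.5 N at rest, 9 N with the clip in: the clip drags with 5 to 15 N all the way until its gap's top meets the neck; pressing with about 20 N seats it.
- clip_blue: Loose blue plastic retaining clip, an upside-down U (open C), 0.09 kg: 24 mm thick (x), 56 wide (y), 115 tall (z), standing on its two leg ends, gap down. Origin: bench level, midway between the legs. Gap 30 mm wide (6 more in the lowest 8 mm); its round top ends 45 mm above the origin. Grip tab on top: 26 (y) x 24 mm (x), 55 to 115 mm up. Same when turned half round about z.
- tab_blue (a point): Middle of the blue clip's grip tab, 87 mm above the clip's origin; the tab is best gripped across its 26 mm width (clip's y).
- seat_blue (a point): Point in the gap of the blue clip, 32 mm above the clip's origin, that lies on the spindle's axis at the spindle's origin when the clip is fully home, its x, y, z along the spindle's x, y, z (or half round about z).
- spindle_blue: Leaning spindle with a blue reel on a fixed stand; cushioned: pressed along its -z it gives (see neck). Origin: on its axis, centre of the clip's place, 150 mm up. x: to its free end, away from the robot, rising 35 deg; y level; z square to it, upward: the clip comes down along -z. Neck 26 mm diameter. Reel 100 mm diameter at x -53 to -35 mm. Base 170 x 110 x 12 mm, centre 30 mm nearer the robot.
- neck_blue (a point): The blue spindle's origin. The clip goes between two 72 mm discs: black end stop, face at spindle x +12 mm, and sprung grey washer, face at x -8.5 at rest; both rims bevelled 7 mm back, beginning 25 mm from the axis. The whole spindle is sprung: pressed along -z it gives up to 25 mm, starting at about 3 N, 1 N more per mm, and comes back, so depth shows in the force.
- washer_blue (a joint): Travel of the blue spindle's sprung washer towards the reel, m: 0 at rest, 0.0035 with the clip in place, at most 0.010. Spring 5.5 N at rest, 9 N with the clip in: the clip drags with 5 to 15 N all the way until its gap's top meets the neck; pressing with about 20 N seats it.
- clip_yellow: Bystander: a spare yellow clip of the same form, 66 mm wide (y), 24 mm thick (x), 120 mm tall, gap 40 mm; it belongs to neither spindle. Origin at bench level midway between its leg ends.
- flux_jar: Bystander: small closed amber jar, 48 mm in diameter, 55 mm tall; origin at the centre of its underside.
- screwdriver: Bystander: screwdriver 170 mm long lying along its x on the bench; origin under its middle.
- brush: Bystander: flat cleaning brush 160 mm long lying along its x on the bench; origin under its middle.

How it is judged:
By the outcome, as a careful person would: the job done as asked, in the order asked, and still so for the second after the job is handed in, with the robot touching nothing.
It also fails if it takes over 67 s, if anything falls off the work surface, if the arm or the gripper's body presses on something with over 40 N, if the wrist force passes 120 N, or if a joint passes its speed limit or range.

## Working session

There is one attempt and no reset: what is moved stays moved. The work goes in short steps, Python scripts to look and compute and a tool call to move; the robot and the scene stay as the last step left them, time stands still between calls to the robot, and variables do not carry over. Pictures are saved under pics/ and viewed, and the job is handed in when it is done.

Besides the shell and the picture viewer there is one more tool, called by a JSON object that holds its "api" and its "payload", one argument or row to a line. arm_command: Moves the arm, as the interface text tells. Its arguments: {"type":"object","properties":{"moves":{"type":"array"},"jaw":{"type":"number"},"newtons":{"type":"number"}},"required":["moves"]}

```bash
ls; mkdir -p pics
python3 - <<'E'
from rig import env
import cv2
o=env.get_obs()
for k,v in o.items(): print(k,v)
for n in ["scene","top","wrist"]:
    c=env.capture(n); cv2.imwrite(f"pics/{n}0.png",c["pixels"]); print(n,c["K"],c["world_to_cam"])
E
```

```text
pics
t 0.0
joints [-8.62912334e+01  9.11356185e+00  9.15736930e+01 -8.16509391e-04
  7.94207063e+01 -1.20371216e+01]
qvel [-0.0127796  -0.03643439  0.07632103 -0.07605206  0.06342417  0.01336434]
joint_torque [-2.75852188e-03 -3.96003270e+01 -3.31424761e+01 -5.73357538e-04
  8.56674160e-03  3.71428072e-06]
tool_pos [ 155.98091358 -552.8107759   227.69466367]
eef_rot [[ 2.71373786e-01 -9.62474025e-01 -1.35863536e-04]
 [-9.62472265e-01 -2.71373555e-01  1.87942290e-03]
 [-1.84576550e-03 -3.79261225e-04 -9.99998225e-01]]
force [ 0.82515377  0.28430948 -0.06654911]
wrist_torque [ 0.06582831  0.00338366 -0.05094338]
gripper_width 85.10931111084679
scene [[404.30394024   0.         319.62016153]
 [  0.         404.30394024 201.18359464]
 [  0.           0.           1.        ]] [[ 5.74857116e-01  8.18249463e-01  2.66696865e-03 -2.79832653e+02]
 [-6.22224066e-01  4.35019114e-01  6.50842210e-01  2.49077036e+02]
 [ 5.31391107e-01 -3.75800728e-01  7.59208341e-01 -1.39982172e+03]
 [ 0.00000000e+00  0.00000000e+00  0.00000000e+00  1.00000000e+00]]
top [[425.25457208   0.         323.01305301]
 [  0.         425.25457208 204.38053788]
 [  0.           0.           1.        ]] [[ 5.68190319e-03 -9.99778530e-01 -2.02634233e-02  1.39367050e+01]
 [ 9.91520230e-01  3.00180840e-03  1.29917750e-01 -5.32616982e+02]
 [-1.29828151e-01 -2.08297742e-02  9.91317695e-01 -1.01623572e+03]
 [ 0.00000000e+00  0.00000000e+00  0.00000000e+00  1.00000000e+00]]
wrist [[290.15204771   0.         320.78276737]
 [  0.         290.15204771 198.89330589]
 [  0.           0.           1.        ]] [[ 2.71967748e-01 -9.62303251e-01 -2.44904505e-03 -5.74190993e+02]
 [ 9.09951346e-01  2.57998303e-01 -3.24692814e-01  4.14385730e+01]
 [ 3.13084799e-01  8.60774613e-02  9.45816356e-01 -3.80417661e+02]
 [ 0.00000000e+00  0.00000000e+00  0.00000000e+00  1.00000000e+00]]
```

View pics/scene0.png

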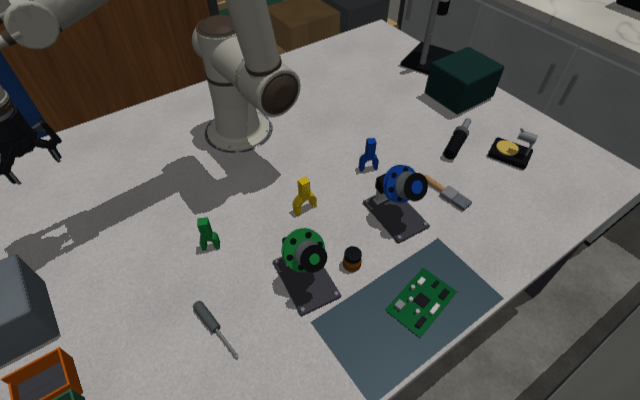

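View pics/top0.png

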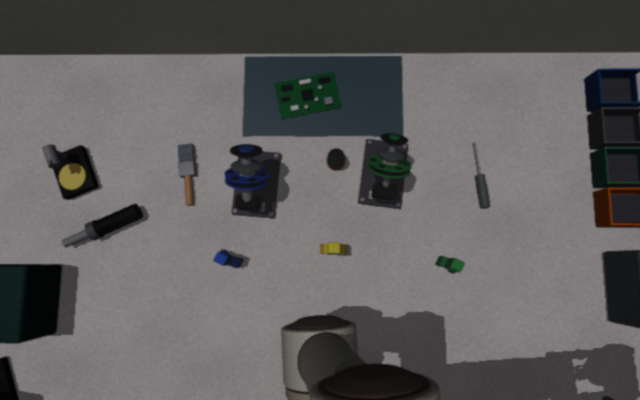

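```bash
cat > h.py <<'E'
import numpy as np
from rig import env
import cv2
np.set_printoptions(suppress=True,precision=3)
def rec(th,cam,c):
    W=c["world_to_cam"]; out=[]
    for r in env.recognise(th,cam):
        p=np.linalg.inv(W)@np.r_[r["xyz"],1]; out.append((round(r["p"],2),p[:3].round(1)))
    return out
def proj(c,P):
    P=np.atleast_2d(P); q=(c["world_to_cam"]@np.c_[P,np.ones(len(P))].T)[:3]
    q=np.array([q[0],-q[1],-q[2]]); u=c["K"]@q; return (u[:2]/u[2]).T
E
python3 - <<'E'
from h import *
for cam in ["top","scene"]:
    c=env.capture(cam)
    for t in ["clip_green","tab_green","clip_blue","tab_blue","clip_yellow","spindle_green","spindle_blue","neck_green","neck_blue","washer_green","washer_blue","flux_jar"]:
        print(cam,t,rec(t,cam,c))
print(env.get_obs()["t"])
E
```

```text
top clip_green [(0.6, array([601.5, 182. , 154.3])), (0.53, array([ 390.1, -278.2,   84.6]))]
top tab_green [(0.91, array([ 391.1, -278.6,   87.1])), (0.64, array([398.7, 233.1,  83. ]))]
top clip_blue [(0.56, array([398.4, 233.6,  86.4]))]
top tab_blue [(0.76, array([396.2, 237.9,  80.1])), (0.21, array([588.6, 184.8, 156.1]))]
top clip_yellow [(0.71, array([425.7, -12.2,  57.3]))]
top spindle_green [(0.76, array([ 618.1, -133.4,  156.8]))]
top spindle_blue [(0.64, array([ 619.1, -135.5,  153.6]))]
top neck_green [(0.74, array([ 620. , -135.1,  155.3]))]
top neck_blue [(0.73, array([588.4, 186.6, 153.1]))]
top washer_green [(0.53, array([ 632.1, -135.3,  154.6]))]
top washer_blue [(0.63, array([600.8, 185.5, 154.3]))]
top flux_jar [(0.61, array([602.3, 184.1, 156.2]))]
scene clip_green [(0.77, array([ 399.2, -287.5,   63. ])), (0.41, array([643.2, 361.3,  14. ]))]
scene tab_green [(0.89, array([ 394.2, -288.4,   58.8])), (0.5, array([ 591.3, -382.1,   20.3]))]
scene clip_blue [(0.87, array([407.8, 237.3,  53.7])), (0.51, array([ 624.7, -150.5,  152.7]))]
scene tab_blue [(0.67, array([405.7, 234.3,  58.9])), (0.67, array([ 627.6, -149.3,  153. ]))]
scene clip_yellow [(0.91, array([438.1, -22.9,  58.9]))]
scene spindle_green [(0.79, array([ 628. , -143.5,  155.2])), (0.27, array([ 397.2, -285.8,   59.5]))]
scene spindle_blue [(0.9, array([608.8, 168.2, 158. ]))]
scene neck_green [(0.87, array([ 626.8, -152.8,  155.1]))]
scene neck_blue [(0.88, array([611.1, 171.3, 150.9]))]
scene washer_green [(0.73, array([ 627.4, -144.7,  153. ]))]
scene washer_blue [(0.49, array([607.5, 170.7, 152.7]))]
scene flux_jar [(0.87, array([663.2, -25.2,  51.3]))]
1.45
```

```bash
cat >> h.py <<'E'
from scipy.spatial.transform import Rotation as Ro, Slerp
def plan(p,R,n,o=None):
    "print rows from current pose to target"
    o=o or env.get_obs(); p0=np.array(o["tool_pos"]);R0=np.array(o["eef_rot"])
    s=Slerp([0,1],Ro.from_matrix(np.array([R0,R])))
    rows=[];pp,RR=p0,R0
    for i in range(1,n+1):
        t=i/n; q=p0+(np.array(p)-p0)*t; Q=s(t).as_matrix()
        rows.append([(RR.T@(q-pp)).round(1).tolist(), np.degrees(Ro.from_matrix(RR.T@Q).as_rotvec()).round(2).tolist()])
        pp,RR=q,Q
    print(rows)
def down(h):
    h=np.radians(h); x=np.array([np.cos(h),np.sin(h),0]); z=np.array([0,0,-1.]); return np.c_[x,np.cross(z,x),z]
E
python3 - <<'E'
from h import *
c=env.capture("wrist"); W=c["world_to_cam"]; o=env.get_obs()
cp=np.linalg.inv(W)[:3,3]; R=o["eef_rot"]
print("cam in tool",R.T@(cp-o["tool_pos"]), "cam axes in tool\n",R.T@W[:3,:3].T)
for cam,boxes in [("top",dict(g=(425,245,50,35),b=(205,240,50,35),sg=(345,120,75,95),sb=(220,135,75,90))),("scene",dict(g=(185,205,50,55),b=(350,130,40,50),sg=(262,215,90,105),sb=(355,155,85,95)))]:
    c=env.capture(cam)["pixels"]
    for k,(x,y,w,h) in boxes.items():
        f=6; cv2.imwrite(f"pics/{cam}_{k}.png",cv2.resize(c[y:y+h,x:x+w],None,fx=f,fy=f,interpolation=cv2.INTER_CUBIC))
E
```

```text
cam in tool [   0.347  -84.658 -144.027] cam axes in tool
 [[ 1.    -0.001  0.001]
 [-0.001 -0.946 -0.325]
 [ 0.001  0.325 -0.946]]
```

View pics/wrist0.png

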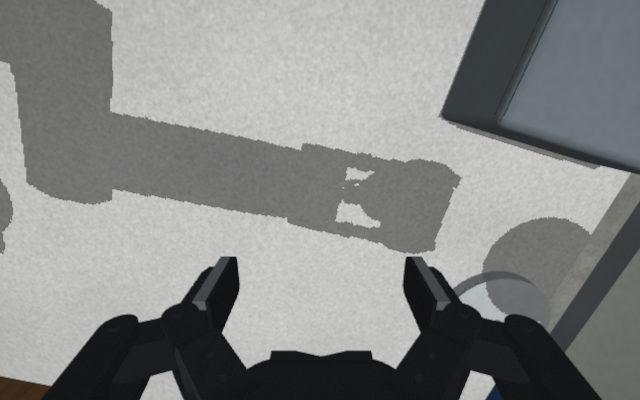

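View pics/top_sg.png

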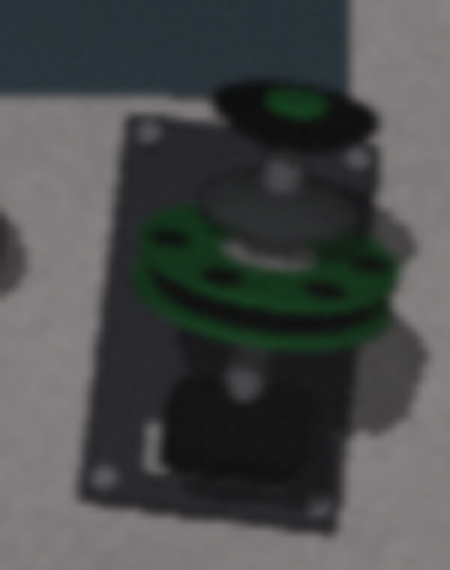

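View pics/top_sb.png

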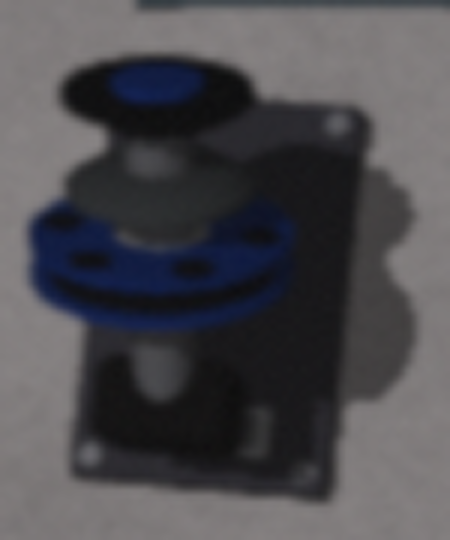

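View pics/top_g.png

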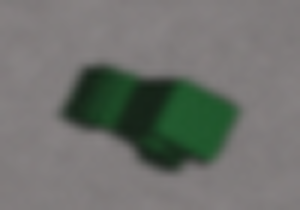

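Run:
```python
from h import *
plan([380,-283,250],down(-90),9)
```

```text
[[[-22.2, -32.1, -2.4], [-0.0, -0.0, 1.75]], [[-23.1, -31.4, -2.4], [-0.0, -0.0, 1.75]], [[-24.1, -30.7, -2.4], [-0.0, -0.0, 1.75]], [[-25.0, -29.9, -2.4], [-0.0, -0.0, 1.75]], [[-25.9, -29.2, -2.4], [-0.0, -0.0, 1.75]], [[-26.8, -28.4, -2.4], [-0.0, -0.0, 1.75]], [[-27.6, -27.5, -2.4], [-0.0, -0.0, 1.75]], [[-28.5, -26.7, -2.4], [-0.0, -0.0, 1.75]], [[-29.3, -25.8, -2.4], [-0.0, -0.0, 1.75]]]
```

{"api": "arm_command", "payload": {
  "moves": [
    [[-22, -32, -2], [0, 0, 1.75]],
    [[-23, -31, -2], [0, 0, 1.75]],
    [[-24, -31, -2], [0, 0, 1.75]],
    [[-25, -30, -2], [0, 0, 1.75]],
    [[-26, -29, -2], [0, 0, 1.75]],
    [[-27, -28, -2], [0, 0, 1.75]],
    [[-28, -27, -2], [0, 0, 1.75]],
    [[-28, -27, -2], [0, 0, 1.75]],
    [[-29, -26, -2], [0, 0, 1.75]],
    [[0, 0, 0], [0, 0, 0]]
  ],
  "jaw": 1,
  "newtons": 60
}}

```text
t: 2.6
tool_pos: [388.1, -275.9, 247.7]
eef_rot: [[-0.016, -1.0, 0.003], [-1.0, 0.016, -0.003], [0.003, -0.003, -1.0]]
force: [-0.1, -0.3, 0.3]
gripper_width: 85.1
```

Run:
```python
from h import *
o=env.get_obs(); print(o["t"],o["tool_pos"],o["eef_rot"])
c=env.capture("wrist"); cv2.imwrite("pics/w1.png",c["pixels"])
for t in ["clip_green","tab_green"]: print(rec(t,"wrist",c))
```

```text
2.6 [ 388.072 -275.865  247.731] [[-0.016 -1.     0.003]
 [-1.     0.016 -0.003]
 [ 0.003 -0.003 -1.   ]]
[(0.97, array([ 394.1, -284. ,  100.8]))]
[(0.93, array([ 395.4, -284. ,   98.1]))]
```

View pics/w1.png

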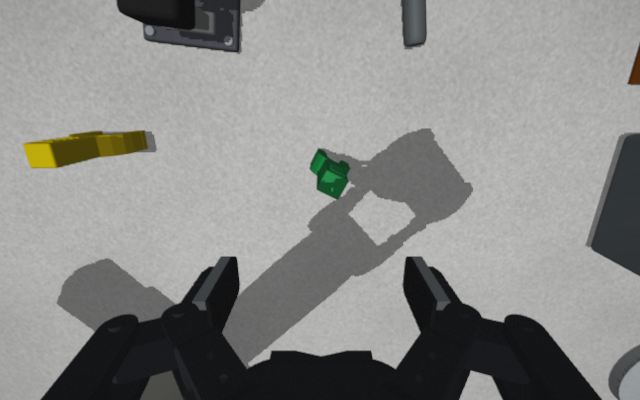

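Run:
```python
import cv2
c=cv2.imread("pics/w1.png")[135:215,290:370]; cv2.imwrite("pics/w1z.png",cv2.resize(c,None,fx=7,fy=7,interpolation=cv2.INTER_CUBIC))
```

```text
(no output)
```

View pics/w1z.png

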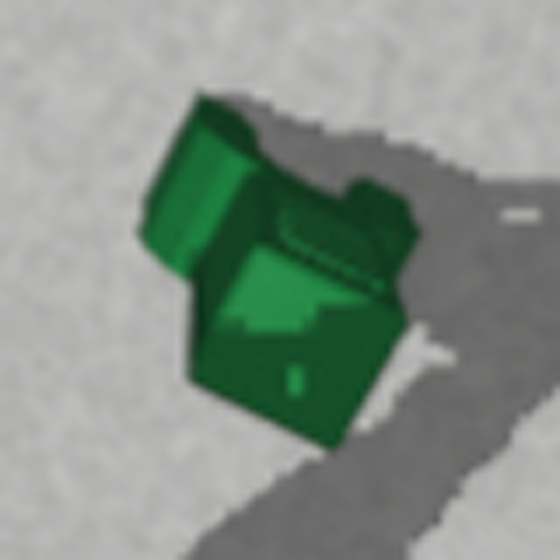

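```bash
cat >> h.py <<'E'
from scipy.optimize import least_squares
def fit_tab(c,pix,z,tx=24,ty=26,yaw0=0):
    "pix order: any; match to nearest"
    pix=np.array(pix,float)
    L=np.array([[tx,ty],[tx,-ty],[-tx,-ty],[-tx,ty]])/2
    def corners(v):
        a=v[2]; R=np.array([[np.cos(a),-np.sin(a)],[np.sin(a),np.cos(a)]])
        return np.c_[L@R.T+v[:2],np.full(4,z)]
    # initial by ray
    W=np.linalg.inv(c["world_to_cam"])
    def ray(u):
        d=np.linalg.inv(c["K"])@np.r_[u,1]; d=W[:3,:3]@np.array([d[0],-d[1],-d[2]]); o=W[:3,3]
        return o+d*(z-o[2])/d[2]
    P=np.array([ray(u) for u in pix]); 
    def res(v):
        q=proj(c,corners(v)); return np.array([q[np.argmin(np.linalg.norm(q-u,axis=1))]-u for u in pix]).ravel()
    m=P.mean(0); r=least_squares(res,[m[0],m[1],yaw0])
    return r.x[:2],np.degrees(r.x[2]),np.abs(r.fun).max(),P
E
python3 - <<'E'
from h import *
c=env.capture("wrist")
z=np.array([(262,240),(405,325),(335,445),(190,380)])/7+[290,135]-0.5+0.5/7
for y0 in (1.2,1.0,-0.5,-0.3): 
    r=fit_tab(c,z,110,yaw0=y0); print(r[:3])
print(r[3])
# check overlay body
E
```

```text
(array([ 388.886, -291.162]), np.float64(61.32947958467534), np.float64(2.3119657179888122))
(array([ 388.886, -291.162]), np.float64(61.32940896100853), np.float64(2.311946081444148))
(array([ 388.91 , -291.197]), np.float64(-28.931973657166047), np.float64(1.8976641861810037))
(array([ 388.91 , -291.197]), np.float64(-28.931986204980138), np.float64(1.8976653773451346))
[[ 405.027 -286.201  110.   ]
 [ 392.164 -306.56   110.   ]
 [ 374.183 -296.503  110.   ]
 [ 384.551 -275.524  110.   ]]
```

```bash
cat >> h.py <<'E'
def clip_pts(x,y,yaw,hw,H,t=24,gap=20,gtop=40):
    "list of convex parts (each Nx3)"
    prof=[[(-hw,0),(-gap/2,0),(-gap/2,gtop-gap/2),(-hw,gtop-gap/2)],[(hw,0),(gap/2,0),(gap/2,gtop-gap/2),(hw,gtop-gap/2)],
          [(-hw,gtop-gap/2),(hw,gtop-gap/2),(13,H-60),(-13,H-60)],[(-13,H-60),(13,H-60),(13,H),(-13,H)]]
    a=np.radians(yaw);R=np.array([[np.cos(a),-np.sin(a)],[np.sin(a),np.cos(a)]]);out=[]
    for p in prof:
        P=[]
        for s in(-t/2,t/2):
            for (yy,zz) in p: q=R@[s,yy]; P.append([q[0]+x,q[1]+y,zz])
        out.append(np.array(P))
    return out
def sil(c,parts,S=4,box=None):
    x0,y0,w,h=box; m=np.zeros((h*S,w*S),np.uint8)
    for P in parts:
        u=(proj(c,P)-[x0,y0]+.5)*S-.5
        cv2.fillConvexPoly(m,cv2.convexHull((u*16).round().astype(np.int32)),255,shift=4)
    return m
E
cat > fitg.py <<'E'
from h import *
c=env.capture("wrist"); box=(290,135,80,80)
im=c["pixels"][135:215,290:370].astype(int)
m=((im[...,1]>im[...,2]*1.35)&(im[...,1]>im[...,0]*1.2)).astype(np.uint8)*255
S=4; M=cv2.resize(m,None,fx=S,fy=S,interpolation=cv2.INTER_LINEAR)>127
from scipy.optimize import minimize
def cost(v):
    s=sil(c,clip_pts(*v,23,110),S,box)>0; return (s^M).sum()/S/S
best=None
for st in ([389,-291,-29],[392,-288,-25],[389,-291,-35]):
    r=minimize(cost,st,method="Nelder-Mead",options=dict(initial_simplex=[st,[st[0]+4,*st[1:]],[st[0],st[1]+4,st[2]],[st[0],st[1],st[2]+6]]))
    print(r.x,r.fun,M.sum()/16)
    if best is None or r.fun<best.fun: best=r
S=7; s=sil(c,clip_pts(*best.x,23,110),S,box); v=cv2.resize(c["pixels"][135:215,290:370],None,fx=S,fy=S)
cs,_=cv2.findContours(s,cv2.RETR_EXTERNAL,cv2.CHAIN_APPROX_NONE); cv2.drawContours(v,cs,-1,(0,0,255),1)
cv2.imwrite("pics/fitg.png",v)
E
python3 fitg.py
```

```text
[ 391.27  -287.045  -27.   ] 144.75 1179.75
[ 391.274 -287.267  -26.177] 144.6875 1179.75
[ 391.791 -287.449  -24.303] 141.6875 1179.75
```

View pics/fitg.png

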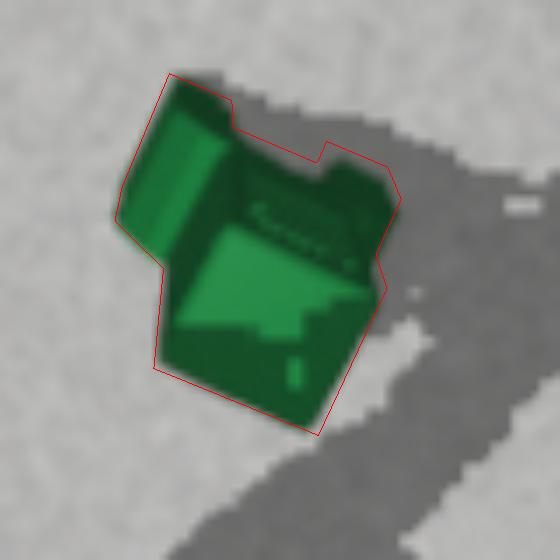

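```bash
python3 - <<'E'
from h import *
c=env.capture("wrist"); print(env.get_obs()["tool_pos"],env.get_obs()["t"])
cv2.imwrite("pics/w1b.png",c["pixels"])
z=np.array([(230,222),(382,295),(310,430),(160,365)])/7+[290,135]-0.5+0.5/7
r=fit_tab(c,z,110,yaw0=-.4); print(r)
E
python3 fitg.py
python3 - <<'E'
import cv2
c=cv2.imread("pics/w1b.png")[135:215,290:370]; cv2.imwrite("pics/w1bz.png",cv2.resize(c,None,fx=8,fy=8,interpolation=cv2.INTER_CUBIC))
E
```

```text
[ 385.098 -279.859  247.125] 2.9
(array([ 391.462, -287.821]), np.float64(-26.842288657699374), np.float64(1.1293171666681303), array([[ 407.262, -282.306,  110.   ],
       [ 396.182, -303.781,  110.   ],
       [ 376.117, -293.369,  110.   ],
       [ 386.484, -271.794,  110.   ]]))
[ 391.42  -287.22   -26.441] 137.25 1185.75
[ 391.626 -287.338  -26.049] 137.8125 1185.75
[ 391.383 -287.342  -25.884] 137.9375 1185.75
```

View pics/w1bz.png

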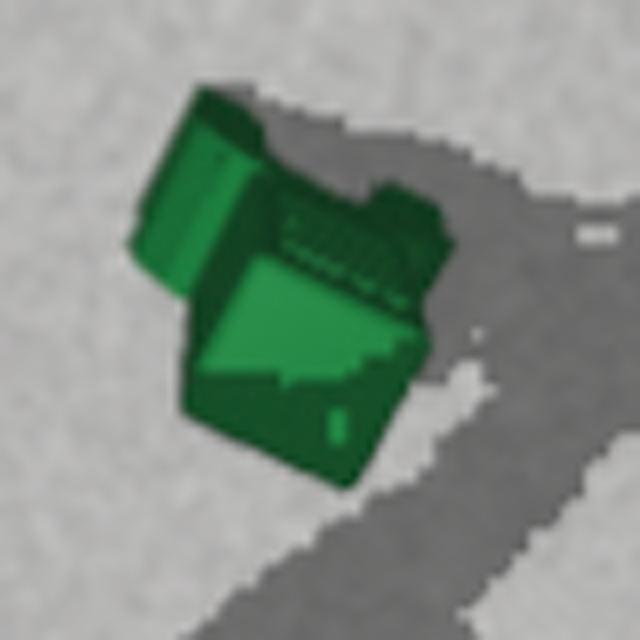

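Run:
```python
from h import *
plan([391.5,-287.5,140],down(-116.3),6)
```

```text
[[[1.2, -1.1, 17.9], [-0.02, -0.03, 4.17]], [[1.1, -1.2, 17.9], [-0.02, -0.03, 4.17]], [[1.0, -1.2, 17.9], [-0.02, -0.03, 4.17]], [[1.0, -1.3, 17.9], [-0.02, -0.03, 4.17]], [[0.9, -1.4, 17.9], [-0.02, -0.03, 4.17]], [[0.8, -1.5, 17.9], [-0.02, -0.03, 4.17]]]
```

{"api": "arm_command", "payload": {
  "moves": [
    [[1.2, -1.1, 18], [0, 0, 4.2]],
    [[1.1, -1.2, 18], [0, 0, 4.2]],
    [[1, -1.2, 18], [0, 0, 4.2]],
    [[1, -1.3, 18], [0, 0, 4.2]],
    [[0.9, -1.4, 18], [0, 0, 4.2]],
    [[0.8, -1.5, 18], [0, 0, 4.2]],
    [[0, 0, 0], [0, 0, 0]]
  ]
}}

```text
t: 3.65
tool_pos: [388.3, -294.4, 136.1]
eef_rot: [[-0.472, -0.882, 0.002], [-0.882, 0.472, -0.005], [0.004, -0.004, -1.0]]
force: [0.0, 1.1, 0.4]
gripper_width: 85.2
```

Run:
```python
from h import *
plan([391.5,-287.5,85],down(-116.3),4)
c=env.capture("wrist"); cv2.imwrite("pics/w2.png",c["pixels"])
```

```text
[[[-2.0, 0.1, 12.8], [-0.06, -0.06, -0.46]], [[-1.9, 0.1, 12.8], [-0.06, -0.06, -0.46]], [[-1.9, 0.1, 12.8], [-0.06, -0.06, -0.46]], [[-1.9, 0.1, 12.8], [-0.06, -0.06, -0.46]]]
```

View pics/w2.png

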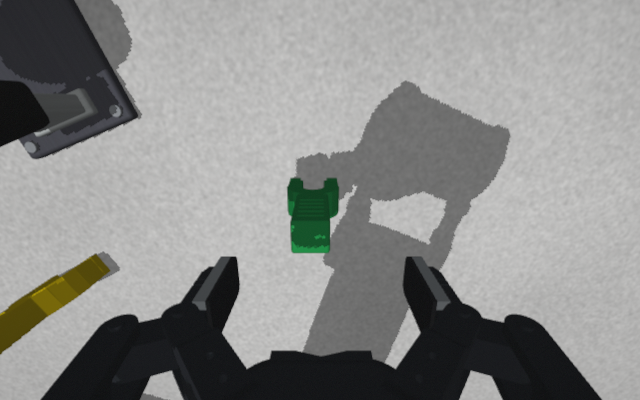

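{"api": "arm_command", "payload": {
  "moves": [
    [[-1.9, 0, 12.8], [0, 0, -0.4]],
    [[-1.9, 0, 12.8], [0, 0, -0.4]],
    [[-1.8, 0, 12.8], [0, 0, -0.4]],
    [[-1.8, 0, 12.8], [0, 0, -0.4]],
    [[0, 0, 0], [0, 0, 0]]
  ]
}}

```text
t: 4.2
tool_pos: [393.4, -290.3, 84.8]
eef_rot: [[-0.441, -0.898, 0.006], [-0.898, 0.44, -0.011], [0.007, -0.01, -1.0]]
force: [0.6, 0.1, 0.2]
gripper_width: 85.6
```

Run:
```python
from h import *
plan([391.5,-287.5,85],down(-116.3),1)
c=env.capture("wrist"); cv2.imwrite("pics/w3.png",c["pixels"])
```

```text
[[[-1.7, 2.9, -0.2], [-0.59, -0.39, 0.16]]]
```

View pics/w3.png

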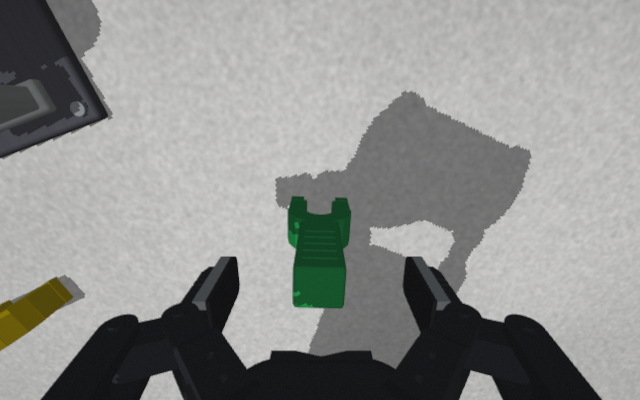

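Run:
```python
from h import *
c=env.capture("wrist"); o=env.get_obs()
im=c["pixels"][190:315,280:355]; cv2.imwrite("pics/w3z.png",cv2.resize(im,None,fx=6,fy=6,interpolation=cv2.INTER_CUBIC))
r=fit_tab(c,[(292.5,265),(346,265),(345,307),(294,307)],110,yaw0=np.radians(-26.3)); print(r)
print(o["tool_pos"], (o["eef_rot"].T@(np.r_[r[0],85]-o["tool_pos"])))
```

```text
(array([ 392.512, -288.906]), np.float64(-26.138634066779055), np.float64(0.7811646370006429), array([[ 408.911, -282.785,  110.   ],
       [ 397.654, -305.499,  110.   ],
       [ 376.092, -295.1  ,  110.   ],
       [ 387.443, -272.278,  110.   ]]))
[ 394.19  -291.492   86.607] [-1.595  2.667  1.559]
```

View pics/w3z.png

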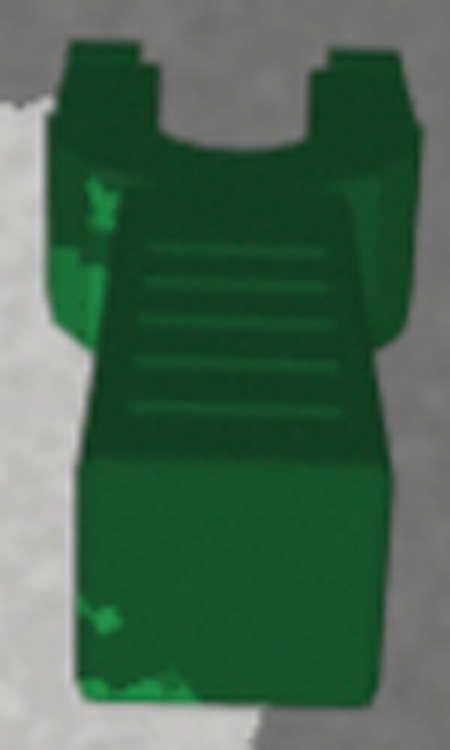

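{"api": "arm_command", "payload": {
  "moves": [
    [[-1, 2.3, 1], [-0.4, -0.4, 0]],
    [[0, 0, 0], [0, 0, 0]]
  ]
}}

```text
t: 4.5
tool_pos: [393.1, -290.1, 86.5]
eef_rot: [[-0.441, -0.898, 0.006], [-0.898, 0.441, -0.005], [0.002, -0.007, -1.0]]
force: [0.1, -0.1, 0.1]
gripper_width: 85.5
```

{"api": "arm_command", "payload": {
  "moves": [
    [[0, 0, 0], [0, 0, 0]],
    [[0, 0, 0], [0, 0, 0]],
    [[0, 0, 0], [0, 0, 0]],
    [[0, 0, 0], [0, 0, 0]],
    [[0, 0, 0], [0, 0, 0]],
    [[0, 0, 0], [0, 0, 0]]
  ],
  "jaw": 0,
  "newtons": 90
}}

```text
t: 5.1
tool_pos: [394.0, -291.2, 88.3]
eef_rot: [[-0.441, -0.898, 0.008], [-0.898, 0.441, -0.007], [0.003, -0.011, -1.0]]
force: [0.1, -1.1, -1.1]
gripper_width: 24.1
```

Run:
```python
from h import *
o=env.get_obs();print(o["tool_pos"],o["gripper_width"],o["eef_rot"],o["force"])
c=env.capture("wrist"); cv2.imwrite("pics/w4.png",c["pixels"])
```

```text
[ 394.04  -291.236   88.269] 24.065361816041932 [[-0.441 -0.898  0.008]
 [-0.898  0.441 -0.007]
 [ 0.003 -0.011 -1.   ]] [ 0.075 -1.125 -1.07 ]
```

View pics/w4.png

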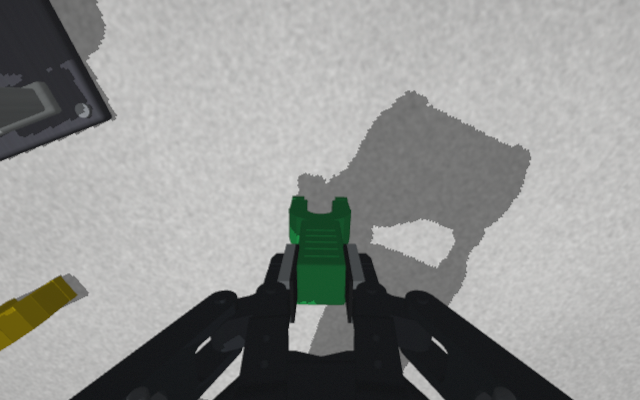

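Run:
```python
from h import *
c=env.capture("wrist"); o=env.get_obs()
im=c["pixels"][190:315,280:355]; cv2.imwrite("pics/w4z.png",cv2.resize(im,None,fx=6,fy=6,interpolation=cv2.INTER_CUBIC))
for dz in (0,):
  for yb in (303.5,):
    r=fit_tab(c,[(294,263.5),(346.5,263.5),(345,yb),(296,yb)],110,yaw0=np.radians(-26.3)); print(r)
    print(o["tool_pos"], (o["eef_rot"].T@(np.r_[r[0],85]-o["tool_pos"])))
```

```text
(array([ 392.202, -289.673]), np.float64(-26.014808867862182), np.float64(1.1288696543762171), array([[ 408.263, -283.368,  110.   ],
       [ 397.066, -306.117,  110.   ],
       [ 376.346, -295.829,  110.   ],
       [ 387.351, -273.495,  110.   ]]))
[ 394.034 -291.223   88.225] [-0.593  2.362  3.199]
```

View pics/w4z.png

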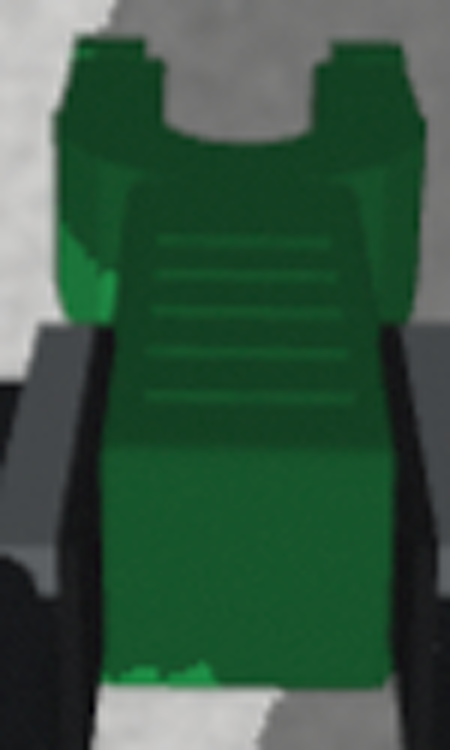

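```bash
cat >> h.py <<'E'
def ray(c,u,z):
    W=np.linalg.inv(c["world_to_cam"]); d=np.linalg.inv(c["K"])@np.r_[u,1]; d=W[:3,:3]@np.array([d[0],-d[1],-d[2]]); o=W[:3,3]
    return o+d*(z-o[2])/d[2]
E
python3 - <<'E'
from h import *
c=env.capture("top")
for nm,off,cs in (("g",(345,120),[(128,115),(378,150),(335,532),(80,500)]),("b",(220,135),[None,(370,108),(328,498),(72,478)])):
    P=[ray(c,np.array(q)/6+off-.5+.5/6,12)[:2] if q else None for q in cs]
    print(nm,P)
    b=(P[2]-P[1]);print("yaw from right edge",np.degrees(np.arctan2(-b[1],-b[0])),np.linalg.norm(b))
    b=(P[2]-P[3]);print("yaw bottom edge",np.degrees(np.arctan2(b[0],-b[1])),np.linalg.norm(b))
    yaw=np.arctan2(-(P[2]-P[1])[1],-(P[2]-P[1])[0]); ctr=(P[1]+P[3])/2; print("ctr",ctr,"spindle",ctr+30*np.array([np.cos(yaw),np.sin(yaw)]))
E
```

```text
g [array([706.178, -92.697]), array([ 690.766, -199.168]), array([ 526.329, -177.925]), array([539.541, -71.317])]
yaw from right edge -7.361006982984303 165.80376846145998
yaw bottom edge -7.064672556298814 107.423807639976
ctr [ 615.153 -135.243] spindle [ 644.906 -139.086]
b [None, array([669.598, 124.952]), array([501.599, 139.541]), array([509.671, 247.914])]
yaw from right edge -4.962925687598277 168.6313014873034
yaw bottom edge -4.259768814920768 108.67363696239678
ctr [589.635 186.433] spindle [619.522 183.838]
```

```bash
cat >> h.py <<'E'
def Rs(yaw): return (Ro.from_euler('z',yaw,degrees=True)*Ro.from_euler('y',-35,degrees=True)).as_matrix()
def Rt(yaw): 
    R=Rs(yaw); return np.c_[-R[:,1],-R[:,0],-R[:,2]]
def tgt(S,yaw,d,seat): # seat in tool frame; d=dict spindle-frame offset
    return np.array(S)+Rs(yaw)@np.array(d)-Rt(yaw)@np.array(seat)
G=dict(S=[645,-139,150],yaw=-7.2,seat=[0,2,56.2])
B=dict(S=[619.5,183.8,150],yaw=-4.7)
E
python3 - <<'E'
from h import *
o=env.get_obs()
p=tgt(G["S"],G["yaw"],[0,0,90],G["seat"]); print(p)
o2=dict(tool_pos=[400,-285,250],eef_rot=o["eef_rot"])
plan(p,Rt(G["yaw"]),9,o2)
E
```

```text
[ 563.43  -128.695  270.907]
[[[-23.6, -8.7, -2.3], [3.79, -0.67, -2.03]], [[-23.3, -9.6, -1.4], [3.79, -0.67, -2.03]], [[-22.9, -10.5, -0.5], [3.79, -0.67, -2.03]], [[-22.6, -11.3, 0.5], [3.79, -0.67, -2.03]], [[-22.1, -12.0, 1.5], [3.79, -0.67, -2.03]], [[-21.7, -12.7, 2.6], [3.79, -0.67, -2.03]], [[-21.2, -13.2, 3.7], [3.79, -0.67, -2.03]], [[-20.6, -13.7, 4.9], [3.79, -0.67, -2.03]], [[-20.1, -14.0, 6.0], [3.79, -0.67, -2.03]]]
```

{"api": "arm_command", "payload": {
  "moves": [
    [[0, 0, -12], [0, 0, 0]],
    [[0, 0, -30], [0, 0, 0]],
    [[0, 0, -40], [0, 0, 0]],
    [[0, 0, -40], [0, 0, 0]],
    [[0, 0, -30], [0, 0, 0]],
    [[0, 0, 0], [0, 0, 0]]
  ]
}}

```text
t: 5.85
tool_pos: [390.9, -288.5, 247.0]
eef_rot: [[-0.441, -0.898, 0.004], [-0.898, 0.441, -0.004], [0.001, -0.005, -1.0]]
force: [0.9, 0.2, -1.3]
gripper_width: 23.9
```

Run:
```python
from h import *
o=env.get_obs(); print(o["tool_pos"],o["force"],o["gripper_width"])
p=tgt(G["S"],G["yaw"],[0,0,90],G["seat"]); print(p)
plan(p,Rt(G["yaw"]),9)
```

```text
[ 390.925 -288.482  246.962] [ 0.903  0.167 -1.317] 23.912707648928425
[ 563.43  -128.695  270.907]
[[[-24.4, -9.4, -2.6], [3.82, -0.66, -2.04]], [[-24.1, -10.4, -1.7], [3.82, -0.66, -2.04]], [[-23.7, -11.3, -0.7], [3.82, -0.66, -2.04]], [[-23.3, -12.2, 0.3], [3.82, -0.66, -2.04]], [[-22.8, -12.9, 1.4], [3.82, -0.66, -2.04]], [[-22.3, -13.6, 2.6], [3.82, -0.66, -2.04]], [[-21.8, -14.2, 3.8], [3.82, -0.66, -2.04]], [[-21.2, -14.6, 5.0], [3.82, -0.66, -2.04]], [[-20.6, -15.0, 6.2], [3.82, -0.66, -2.04]]]
```

{"api": "arm_command", "payload": {
  "moves": [
    [[-24.4, -9.4, -2.6], [3.8, -0.7, -2]],
    [[-24, -10.4, -1.7], [3.8, -0.7, -2]],
    [[-23.7, -11.3, -0.7], [3.8, -0.7, -2]],
    [[-23.3, -12.2, 0.3], [3.8, -0.7, -2]],
    [[-22.8, -13, 1.4], [3.8, -0.7, -2]],
    [[-22.3, -13.6, 2.6], [3.8, -0.7, -2]],
    [[-21.8, -14.2, 3.8], [3.8, -0.7, -2]],
    [[-21.2, -14.6, 5], [3.8, -0.7, -2]],
    [[-20.6, -15, 6.2], [3.8, -0.7, -2]],
    [[0, 0, 0], [0, 0, 0]]
  ]
}}

```text
t: 6.85
tool_pos: [563.1, -119.5, 263.9]
eef_rot: [[-0.118, -0.81, 0.575], [-0.993, 0.102, -0.059], [-0.011, -0.578, -0.816]]
force: [-1.1, 0.1, -1.8]
gripper_width: 24.1
```

```bash
cat >> h.py <<'E'
def circ(S,yaw,x,r,n=60):
    a=np.linspace(0,2*np.pi,n); return np.array(S)+(Rs(yaw)@np.c_[np.full(n,x),r*np.cos(a),r*np.sin(a)].T).T
def overlay(c,D,r,name,rn,box=None,f=1):
    im=c["pixels"].copy(); 
    if box: x,y,w,h=box; im=cv2.resize(im[y:y+h,x:x+w],None,fx=f,fy=f,interpolation=cv2.INTER_CUBIC)
    else: x=y=0
    def line(P,col):
        u=((proj(c,P)-[x,y]+.5)*f-.5); cv2.polylines(im,[(u*16).astype(np.int32)],False,col,1,cv2.LINE_AA,shift=4)
    S,yaw=D["S"],D["yaw"]
    line(circ(S,yaw,12,r),(0,0,255)); line(circ(S,yaw,-8.5,r-7),(255,0,255)); line(circ(S,yaw,-35,50),(0,255,255)); line(circ(S,yaw,0,rn),(255,255,0))
    a=np.radians(yaw); R=np.array([[np.cos(a),-np.sin(a)],[np.sin(a),np.cos(a)]]); q=np.array([[85,55],[85,-55],[-85,-55],[-85,55],[85,55]])-[30,0]
    line(np.c_[q@R.T+np.array(S)[:2],np.full(5,12)],(255,128,0))
    cv2.imwrite(name,im)
E
python3 - <<'E'
from h import *
o=env.get_obs(); print(o["tool_pos"],o["force"],o["t"])
plan(tgt(G["S"],G["yaw"],[0,0,90],G["seat"]),Rt(G["yaw"]),1)
env.capture("wrist");c=env.capture("wrist"); cv2.imwrite("pics/w5.png",c["pixels"])
overlay(c,G,31,"pics/w5o.png",8)
c=env.capture("scene"); overlay(c,G,31,"pics/s5o.png",8,(240,190,140,130),5)
E
```

```text
[ 563.053 -119.483  263.949] [-1.131  0.091 -1.835] 6.85
[[[9.0, -5.3, -4.9], [-0.32, 0.77, -0.0]]]
```

View pics/w5.png

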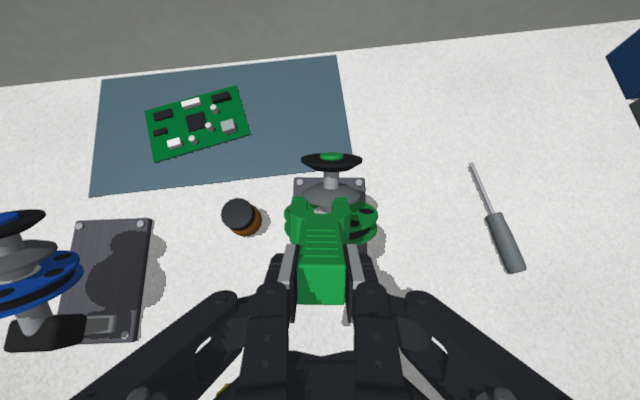

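View pics/w5o.png

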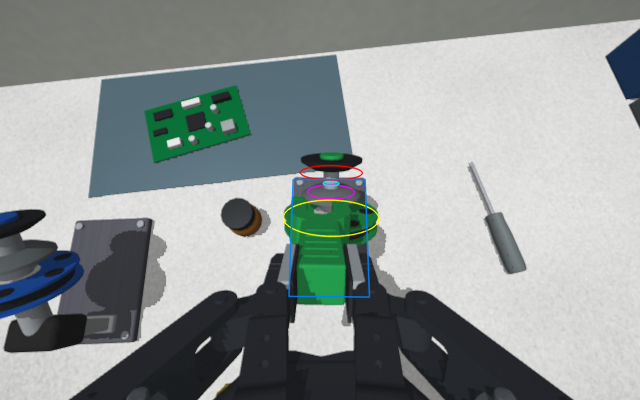

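View pics/s5o.png

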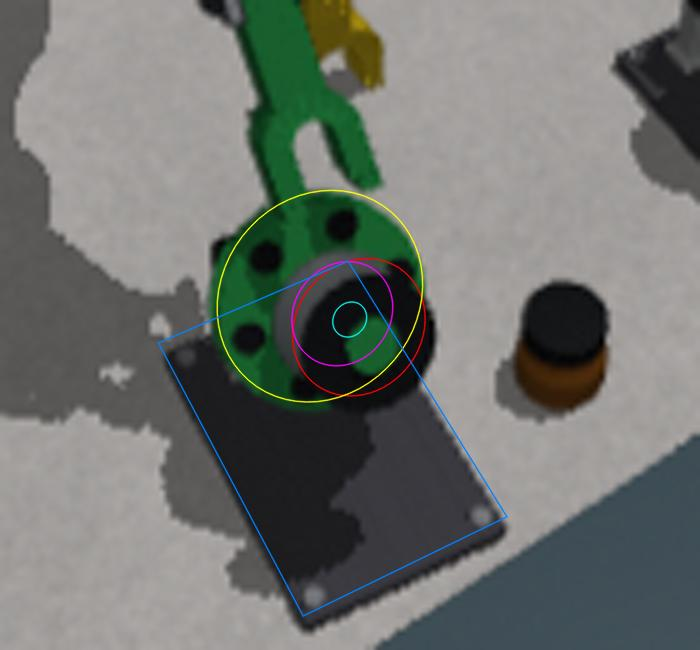

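Run:
```python
from h import *
c=env.capture("wrist"); overlay(c,G,31,"pics/w5z.png",8,(275,140,120,90),6)
im=c["pixels"][140:230,275:395];cv2.imwrite("pics/w5zz.png",cv2.resize(im,None,fx=6,fy=6,interpolation=cv2.INTER_CUBIC))
print(env.get_obs()["tool_pos"])
```

```text
[ 563.462 -122.598  266.07 ]
```

View pics/w5z.png

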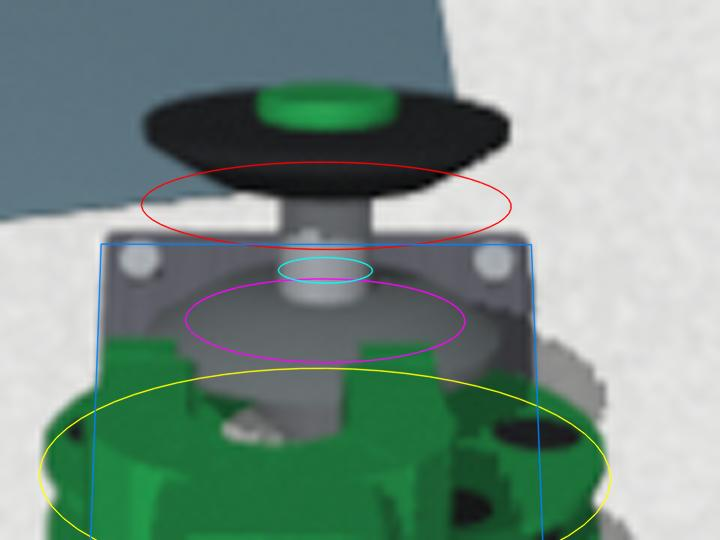

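View pics/w5zz.png

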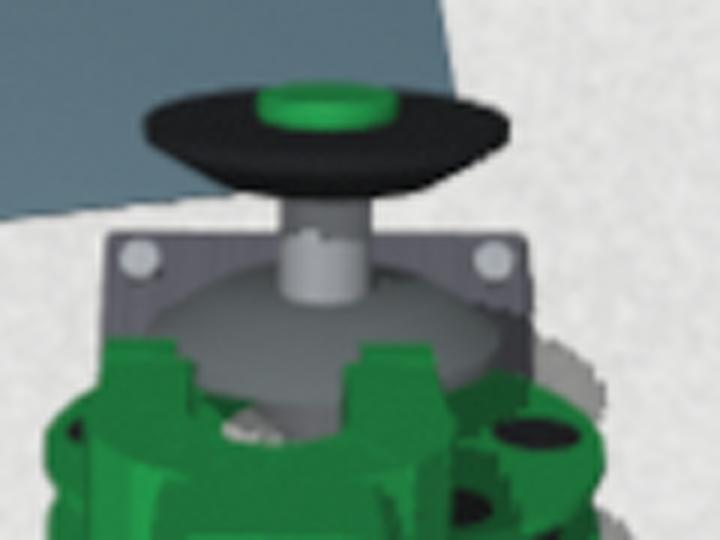

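```bash
python3 - <<'E'
s=open('h.py').read()
s=s.replace("line(circ(S,yaw,12,r),(0,0,255)); line(circ(S,yaw,-8.5,r-7),(255,0,255));","line(circ(S,yaw,12,r-11),(0,0,255)); line(circ(S,yaw,19,r),(0,0,255)); line(circ(S,yaw,-8.5,r-11),(255,0,255)); line(circ(S,yaw,-15.5,r),(255,0,255));")
open('h.py','w').write(s)
E
python3 - <<'E'
from h import *
c=env.capture("wrist"); overlay(c,G,31,"pics/w5z.png",8,(275,140,120,90),6)
c=env.capture("scene"); overlay(c,G,31,"pics/s5o.png",8,(240,190,140,130),5)
c=env.capture("top"); overlay(c,G,31,"pics/t5o.png",8,(345,120,75,95),6)
E
```

```text
(no output)
```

View pics/w5z.png

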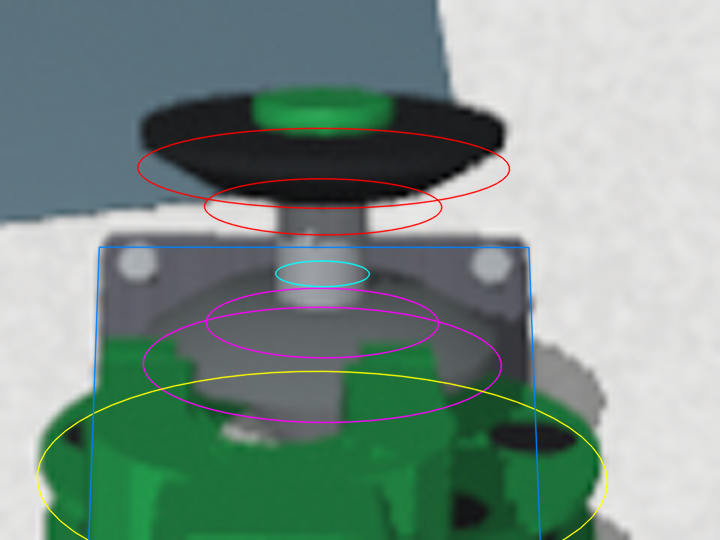

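View pics/s5o.png

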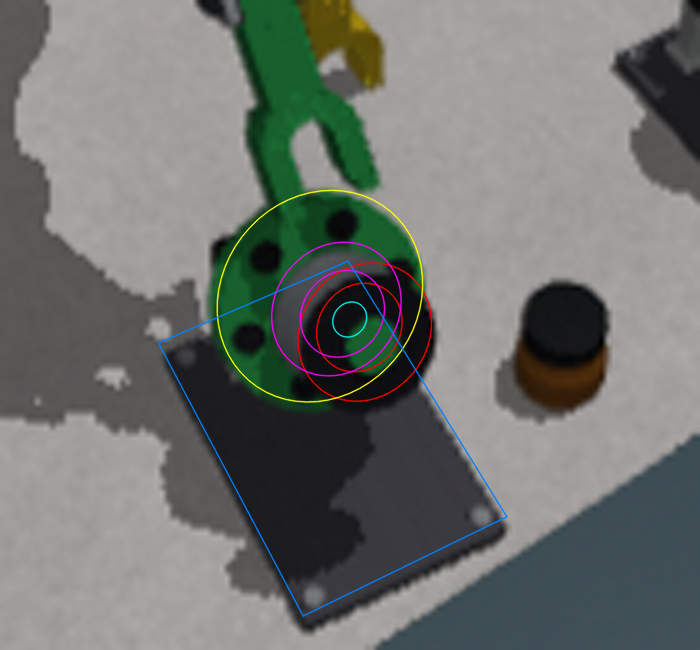

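View pics/t5o.png

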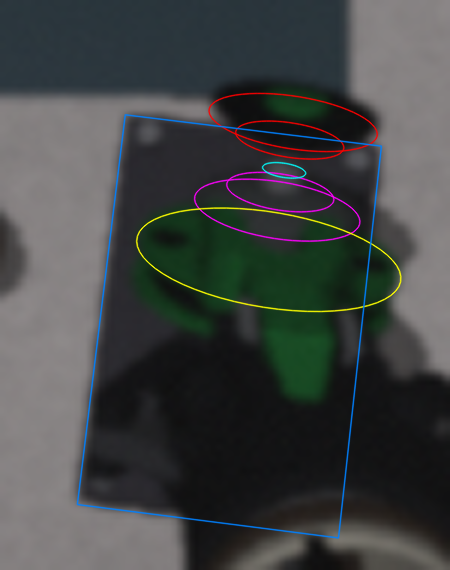

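```bash
cat > fits.py <<'E'
from h import *
def feats(c,S,yaw,r,rn):
    e=proj(c,circ(S,yaw,19,r,180)); i=proj(c,circ(S,yaw,12,r-11,180)); n=proj(c,circ(S,yaw,-8.5,rn,180)); re=proj(c,circ(S,yaw,-35,50,180))
    return np.array([e[:,0].min(),e[:,0].max(),i[:,1].max(),n[:,1].max(),n[:,0].min(),n[:,0].max(),re[:,0].min(),re[:,0].max()])
def fit(c,meas,S,yaw,r,rn,free=3):
    meas=np.array(meas,float); ok=~np.isnan(meas)
    f=lambda v: np.r_[(feats(c,[v[0],v[1],v[2]],v[3],r,rn)-meas)[ok],(v[2]-150)/3.,(v[3]-yaw)/1.]
    q=least_squares(f,[*S,yaw]); print(q.x,q.fun); return q.x
if __name__=="__main__":
    c=env.capture("wrist"); im=c["pixels"][140:230,275:395];cv2.imwrite("pics/w5zz.png",cv2.resize(im,None,fx=6,fy=6,interpolation=cv2.INTER_CUBIC))
    z=lambda a,o: a/6+o-.5+.5/6
    print(env.get_obs()["tool_pos"])
    m=[z(141,275),z(506,275),z(203,140),z(306,140),z(277,275),z(366,275),z(42,275),z(602,275)]
    print(feats(c,G["S"],G["yaw"],31,8)-m)
    fit(c,m,G["S"],G["yaw"],31,8)
E
python3 fits.py
```

```text
[ 563.817 -122.776  266.625]
[-0.846  0.185  5.964  5.441 -0.526  0.068 -1.073  0.496]
[ 651.335 -140.136  148.7     -7.218] [-0.228  0.157  0.147 -0.198 -0.168  0.272 -0.326  0.291 -0.433 -0.018]
```

View pics/w5zz.png

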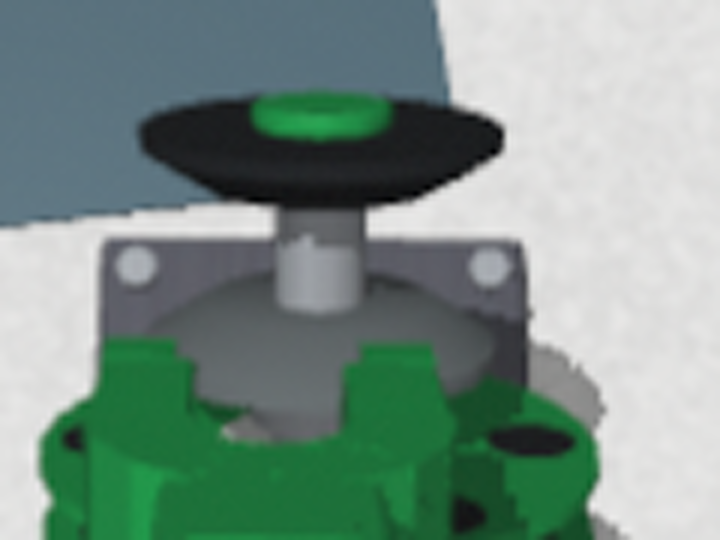

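```bash
sed -i 's/^G=.*/G=dict(S=[651,-140,149],yaw=-7.2,seat=[0,2,56.2])/' h.py
python3 - <<'E'
from h import *
print(env.get_obs()["tool_pos"])
plan(tgt(G["S"],G["yaw"],[0,0,72],G["seat"]),Rt(G["yaw"]),3)
E
```

```text
[ 563.817 -122.776  266.625]
[[[2.1, -2.3, 6.3], [-0.16, 0.18, -0.04]], [[2.1, -2.4, 6.3], [-0.16, 0.18, -0.04]], [[2.1, -2.4, 6.3], [-0.16, 0.18, -0.04]]]
```

{"api": "arm_command", "payload": {
  "moves": [
    [[2.1, -2.3, 6.3], [-0.16, 0.18, 0]],
    [[2.1, -2.3, 6.3], [-0.16, 0.18, 0]],
    [[2.1, -2.3, 6.3], [-0.16, 0.18, 0]],
    [[0, 0, 0], [0, 0, 0]]
  ]
}}

```text
t: 7.65
tool_pos: [580.9, -133.0, 254.4]
eef_rot: [[-0.129, -0.813, 0.568], [-0.992, 0.106, -0.074], [-0.0, -0.573, -0.82]]
force: [-0.0, 0.2, -1.7]
gripper_width: 24.1
```

Run:
```python
from h import *
o=env.get_obs();print(o["tool_pos"])
plan(tgt(G["S"],G["yaw"],[0,0,72],G["seat"]),Rt(G["yaw"]),1)
for i in range(4):c=env.capture("wrist")
o=env.get_obs();print(o["tool_pos"])
plan(tgt(G["S"],G["yaw"],[0,0,72],G["seat"]),Rt(G["yaw"]),1)
overlay(c,G,31,"pics/w6z.png",8,(270,140,120,90),6)
im=c["pixels"][140:310,260:390];cv2.imwrite("pics/w6zz.png",cv2.resize(im,None,fx=4,fy=4,interpolation=cv2.INTER_CUBIC))
```

```text
[ 580.859 -132.979  254.367]
[[[-1.8, 0.7, -1.5], [0.04, -0.12, -0.2]]]
[ 580.549 -132.671  255.359]
[[[-1.6, 1.0, -0.5], [-0.04, -0.13, -0.17]]]
```

View pics/w6z.png

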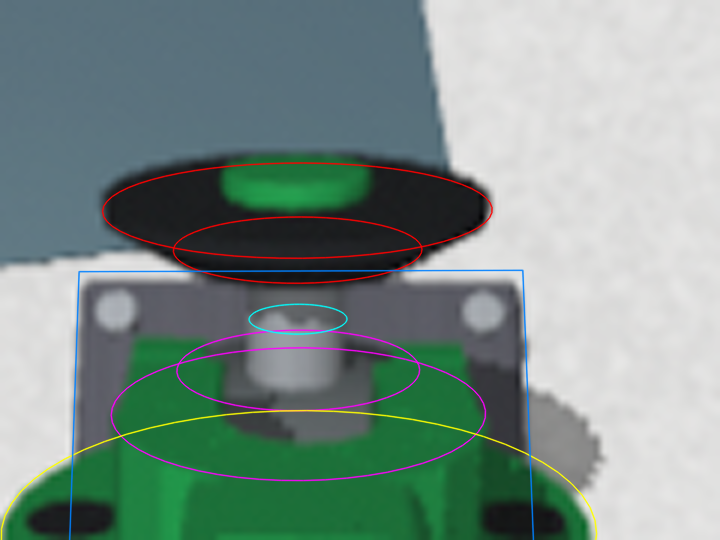

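View pics/w6zz.png

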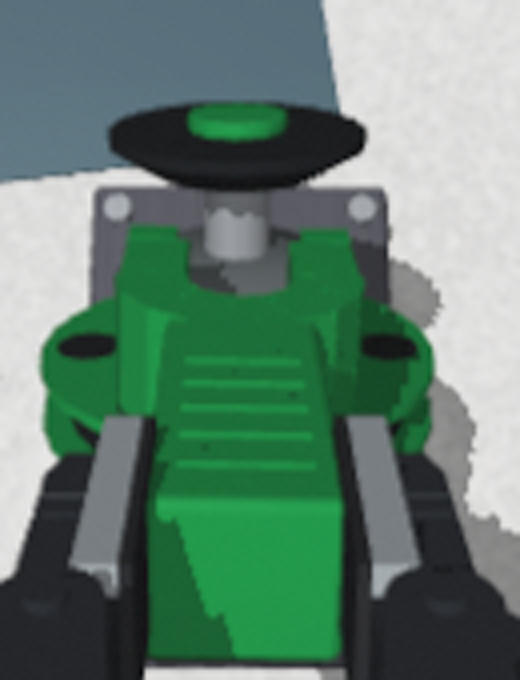

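{"api": "arm_command", "payload": {
  "moves": [
    [[-0.9, 1, 4], [0, 0, 0]],
    [[0, 0, 6], [0, 0, 0]],
    [[0, 0, 6], [0, 0, 0]],
    [[0, 0, 5], [0, 0, 0]],
    [[0, 0, 0], [0, 0, 0]]
  ]
}}

```text
t: 8.35
tool_pos: [594.5, -134.4, 239.6]
eef_rot: [[-0.13, -0.808, 0.575], [-0.992, 0.104, -0.078], [0.003, -0.58, -0.815]]
force: [-1.3, -0.4, 2.0]
gripper_width: 24.0
```

```bash
cat > look.py <<'E'
from h import *
import sys
D,name,r,rn=eval(sys.argv[1]),sys.argv[2],float(sys.argv[3]),float(sys.argv[4])
o=env.get_obs();R=Rt(D["yaw"]);
c=env.capture("wrist")
seat=np.array(o["tool_pos"])+np.array(o["eef_rot"])@D["seat"]
print("t",o["t"],"seat in spindle",Rs(D["yaw"]).T@(seat-D["S"]),"force in spindle",Rs(D["yaw"]).T@o["force"],"torque",o["wrist_torque"],"rot err (tool)",np.degrees(Ro.from_matrix(np.array(o["eef_rot"]).T@R).as_rotvec()),o["gripper_width"])
overlay(c,D,r,name,rn,(240,130,160,190),4)
E
python3 look.py G pics/w7.png 31 8
```

```text
t 8.35 seat in spindle [ 3.892 -1.802 50.598] force in spindle [ 0.161 -0.53   2.389] torque [0.029 0.117 0.026] rot err (tool) [-0.456 -0.298 -0.122] 23.952917366729352
```

View pics/w7.png

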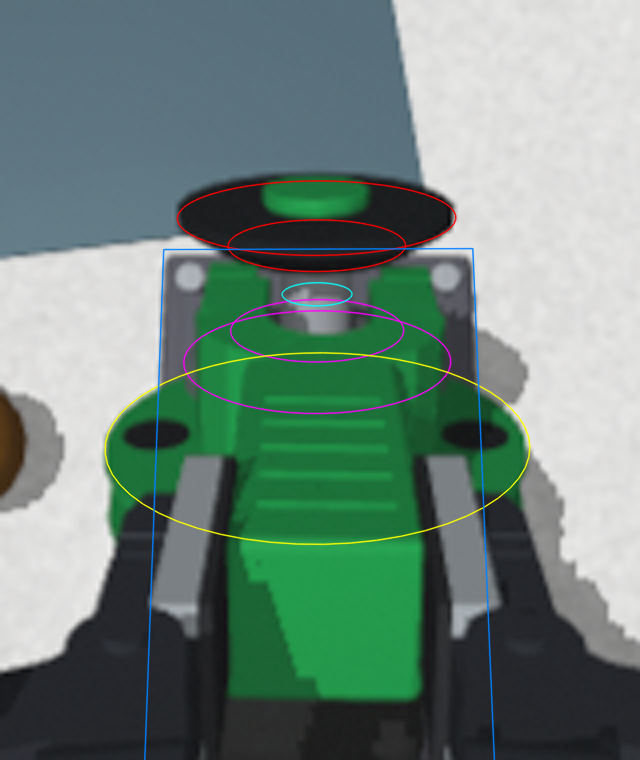

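{"api": "arm_command", "payload": {
  "moves": [
    [[-1.5, 3, 0], [-0.3, 0, 0]],
    [[-0.8, 1.5, 0], [-0.2, 0, 0]]
  ]
}}

```text
t: 8.6
tool_pos: [592.6, -133.2, 239.6]
eef_rot: [[-0.132, -0.81, 0.572], [-0.991, 0.104, -0.081], [0.006, -0.578, -0.816]]
force: [4.6, -2.7, 0.7]
gripper_width: 23.9
```

```bash
python3 look.py G pics/w8.png 31 8
```

```text
t 8.6 seat in spindle [ 2.113 -1.036 51.761] force in spindle [ 4.401 -2.148 -2.24 ] torque [-0.419 -0.747 -0.176] rot err (tool) [-0.286 -0.499 -0.102] 23.92927325076038
```

View pics/w8.png

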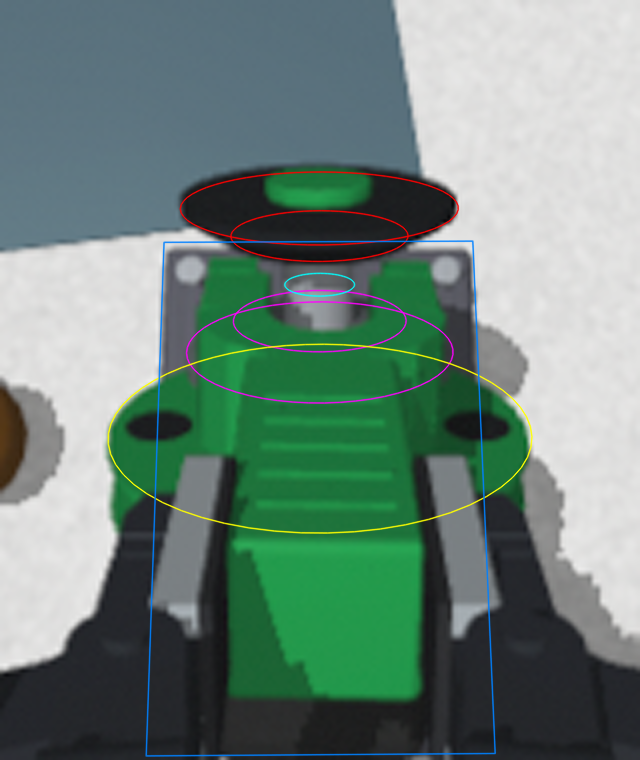

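{"api": "arm_command", "payload": {
  "moves": [
    [[-0.8, 0.5, 4], [0, 0, 0]],
    [[-0.4, 0.5, 5], [0, 0, 0]],
    [[0, 0.5, 5], [0, 0, 0]]
  ]
}}

```text
t: 8.95
tool_pos: [600.9, -133.9, 231.6]
eef_rot: [[-0.131, -0.807, 0.576], [-0.991, 0.101, -0.084], [0.01, -0.582, -0.813]]
force: [-7.6, -0.3, 10.3]
gripper_width: 24.1
```

```bash
python3 look.py G pics/w9.png 31 8
```

```text
t 8.95 seat in spindle [ 4.539 -0.84  40.385] force in spindle [-0.225 -1.244 12.755] torque [-0.144  0.402 -0.052] rot err (tool) [-0.573 -0.639  0.061] 24.108790918759926
```

View pics/w9.png

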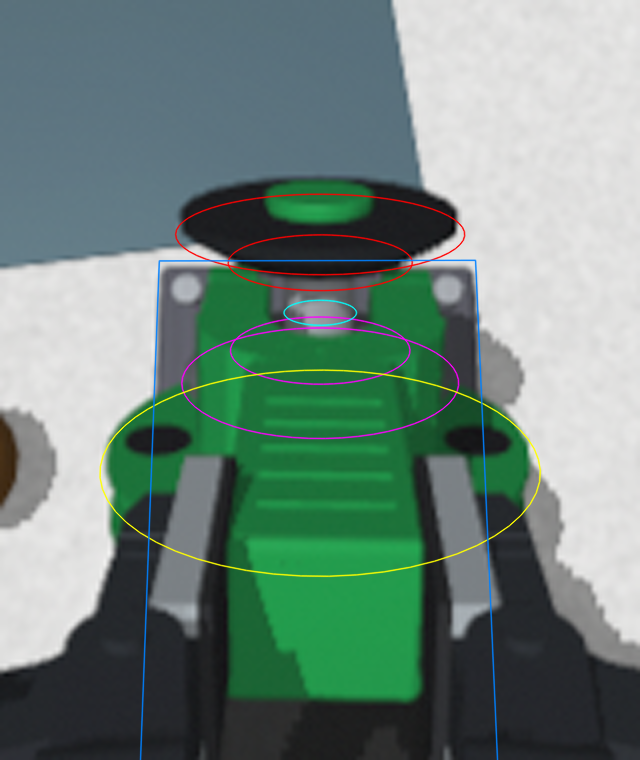

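{"api": "arm_command", "payload": {
  "moves": [
    [[0, 3, -5], [-0.4, -0.3, 0]],
    [[0, 3.5, -3], [-0.3, -0.3, 0]],
    [[0, 1.5, 0], [0, 0, 0]]
  ]
}}

```text
t: 9.3
tool_pos: [592.7, -133.8, 237.9]
eef_rot: [[-0.126, -0.809, 0.575], [-0.992, 0.101, -0.076], [0.004, -0.58, -0.815]]
force: [3.8, -0.9, 5.1]
gripper_width: 24.1
```

```bash
python3 look.py G pics/w10.png 31 8
```

```text
t 9.3 seat in spindle [ 1.34  -1.305 50.238] force in spindle [ 6.089 -0.375  1.947] torque [-0.204 -1.099  0.064] rot err (tool) [-0.422 -0.193  0.088] 24.076144288324194
```

View pics/w10.png

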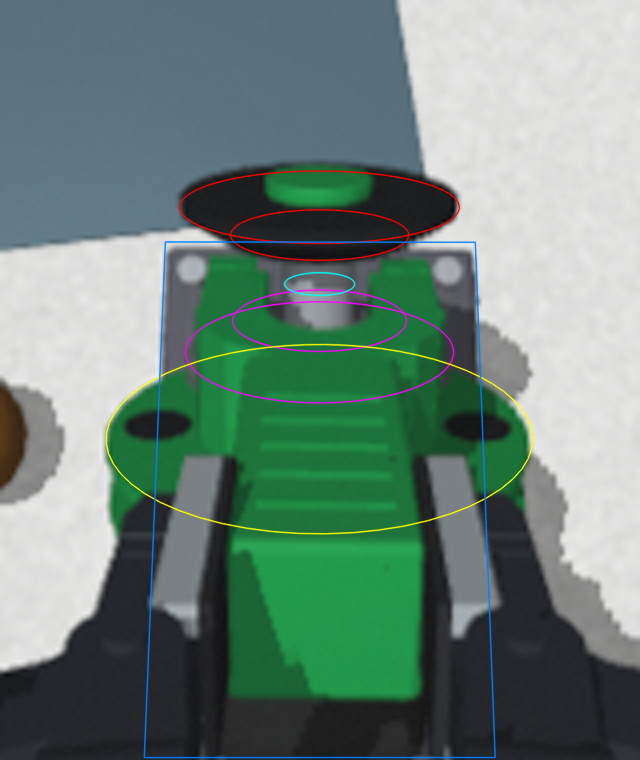

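{"api": "arm_command", "payload": {
  "moves": [
    [[0, 0, -8], [-0.3, 0, 0]],
    [[-0.8, 2, -8], [-0.2, 0, 0]],
    [[-0.4, 2, 0], [0, 0, 0]],
    [[0, 0, 0], [0, 0, 0]]
  ],
  "newtons": 120,
  "jaw": 0
}}

```text
t: 9.75
tool_pos: [575.4, -127.5, 241.2]
eef_rot: [[-0.123, -0.823, 0.555], [-0.992, 0.103, -0.067], [-0.002, -0.559, -0.829]]
force: [-0.2, 0.1, -0.2]
gripper_width: 23.3
```

```bash
python3 look.py G pics/w11.png 31 8;python3 look.py G pics/w11.png 31 8
```

```text
t 9.75 seat in spindle [-12.792   3.065  63.291] force in spindle [-0.266  0.064 -0.077] torque [-0.051  0.348 -0.034] rot err (tool) [1.003 0.165 0.04 ] 23.273307336827568
t 9.8 seat in spindle [-12.705   3.033  63.207] force in spindle [-1.384  0.673 -0.346] torque [0.041 0.474 0.001] rot err (tool) [0.995 0.161 0.038] 23.453956886826614
```

View pics/w11.png

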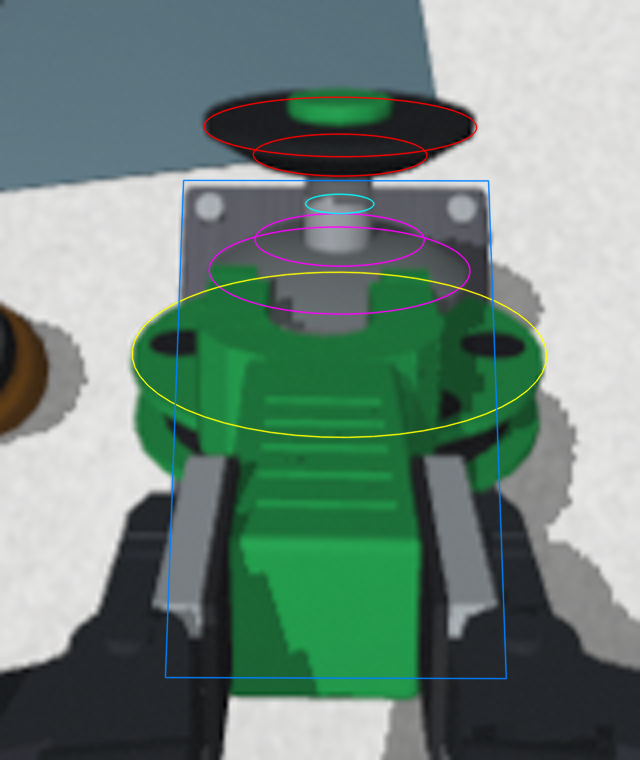

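{"api": "arm_command", "payload": {
  "moves": [
    [[0.5, 0, -3], [0.3, 0, 0]],
    [[0.5, -1, -3], [0.3, 0, 0]],
    [[0.5, -2, -2], [0.2, 0, 0]],
    [[0.5, -2, 0], [0.2, 0, 0]],
    [[0.5, -2, 0], [0, 0, 0]],
    [[0.5, -2, 0], [0, 0, 0]],
    [[0.3, -1, 0], [0, 0, 0]],
    [[0, 0, 0], [0, 0, 0]]
  ]
}}

```text
t: 10.65
tool_pos: [578.9, -131.5, 253.3]
eef_rot: [[-0.123, -0.813, 0.569], [-0.992, 0.103, -0.068], [-0.003, -0.573, -0.819]]
force: [0.5, 0.0, -1.4]
gripper_width: 23.3
```

```bash
python3 look.py G pics/w12.png 31 8;python3 look.py G pics/w12.png 31 8
```

```text
t 10.65 seat in spindle [-1.724 -0.424 70.879] force in spindle [-0.433  0.101 -1.438] torque [ 0.043  0.42  -0.059] rot err (tool) [0.034 0.211 0.008] 23.343716037768232
t 10.7 seat in spindle [-1.812 -0.38  70.861] force in spindle [-0.658 -0.33  -0.864] torque [0.075 0.411 0.008] rot err (tool) [0.037 0.212 0.01 ] 23.1952644759707
```

View pics/w12.png

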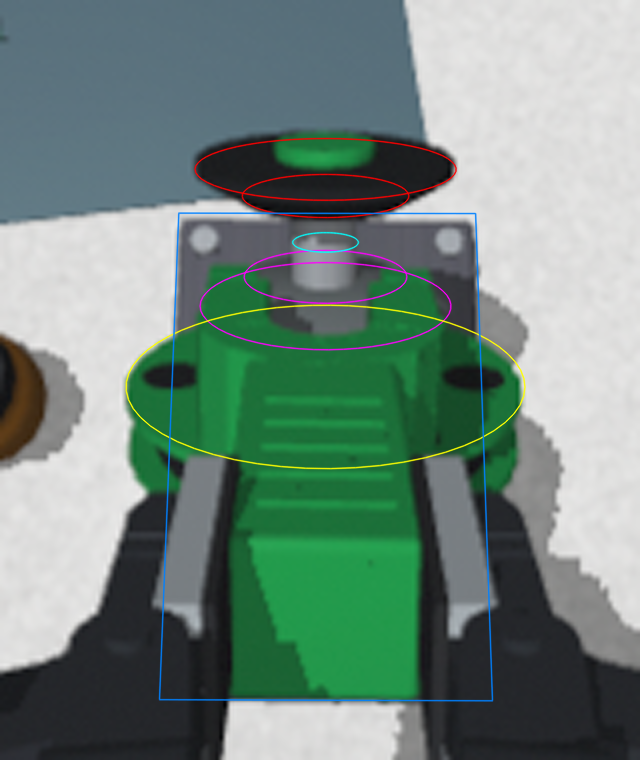

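```bash
cat > clipov.py <<'E'
from h import *
import sys
def run(D,name,hw,H,gap,gtop):
    c=env.capture("wrist"); o=env.get_obs(); p=np.array(o["tool_pos"]);R=np.array(o["eef_rot"])
    im=c["pixels"]; x0,y0,w,h=(260,190,120,125); f=5
    im=cv2.resize(im[y0:y0+h,x0:x0+w],None,fx=f,fy=f,interpolation=cv2.INTER_CUBIC)
    s=np.array(D["seat"],float); org=s+[0,0,32]  # clip origin in tool
    prof=[(-hw,0),(-gap/2-3,0),(-gap/2-3,8),(-gap/2,8),(-gap/2,gtop-gap/2),(0,gtop),(gap/2,gtop-gap/2),(gap/2,8),(gap/2+3,8),(gap/2+3,0),(hw,0),(hw,gtop-gap/2),(13,H-60),(13,H),(-13,H),(-13,H-60),(-hw,gtop-gap/2),(-hw,0)]
    for t,col in ((-12,(0,0,255)),(12,(255,0,255))):
        P=np.array([org+[y,t,-z] for y,z in prof])@R.T+p
        u=(proj(c,P)-[x0,y0]+.5)*f-.5; cv2.polylines(im,[(u*16).astype(np.int32)],False,col,1,cv2.LINE_AA,shift=4)
    cv2.imwrite(name,im)
if sys.argv[1]=="G": run(G,sys.argv[2],23,110,20,40)
else: run(B,sys.argv[2],28,115,30,45)
E
python3 clipov.py G pics/c1.png
```

```text
(no output)
```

View pics/c1.png

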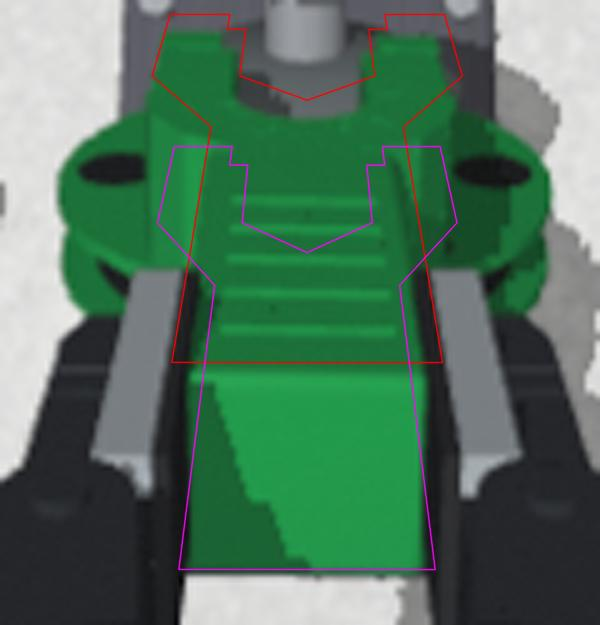

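```bash
sed -i 's/^G=.*/G=dict(S=[651,-140,149],yaw=-7.2,seat=[-0.6,4.3,56.2])/' h.py; python3 clipov.py G pics/c1.png
```

{"api": "arm_command", "payload": {
  "moves": [
    [[0, -2, 1], [0.3, 0, 0]],
    [[0, -2, 1.5], [0.3, 0, 0]],
    [[0, -1, 2], [0, 0, 0]],
    [[0, 0, 2], [0, 0, 0]],
    [[0, 0, 2], [0, 0, 0]]
  ]
}}

```text
t: 11.35
tool_pos: [588.2, -132.5, 248.6]
eef_rot: [[-0.123, -0.807, 0.578], [-0.992, 0.102, -0.069], [-0.003, -0.582, -0.813]]
force: [0.5, 0.5, -1.3]
gripper_width: 23.0
```

```bash
python3 look.py G pics/w13.png 31 8
```

```text
t 11.35 seat in spindle [ 1.638  0.416 61.636] force in spindle [-0.405  0.545 -1.269] torque [ 0.065  0.383 -0.022] rot err (tool) [-0.603  0.22   0.001] 22.974118968501326
```

View pics/w13.png

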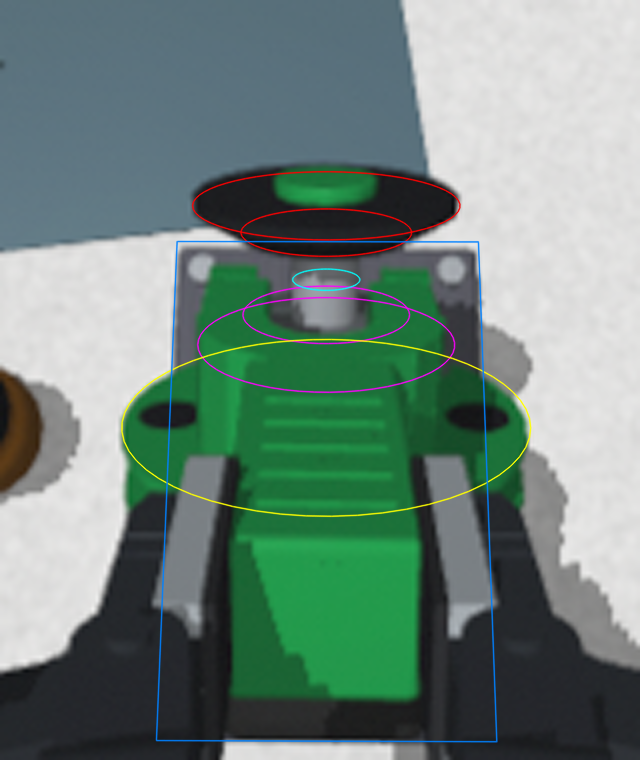

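{"api": "arm_command", "payload": {
  "moves": [
    [[0, 0.5, 2.5], [0, 0, 0]],
    [[0, 0.5, 2.5], [0, 0, 0]],
    [[0, 0.5, 2.5], [0, 0, 0]],
    [[0, 0.5, 2.5], [0, 0, 0]],
    [[0, 0.5, 2.5], [0, 0, 0]]
  ]
}}

```text
t: 11.9
tool_pos: [595.3, -134.2, 238.5]
eef_rot: [[-0.124, -0.804, 0.582], [-0.992, 0.101, -0.072], [-0.001, -0.586, -0.81]]
force: [-2.2, 1.4, 3.3]
gripper_width: 23.3
```

```bash
python3 look.py G pics/w14.png 31 8
```

```text
t 11.9 seat in spindle [ 2.052 -0.495 49.22 ] force in spindle [-0.043  1.101  4.107] torque [0.076 0.309 0.138] rot err (tool) [-0.884  0.099  0.033] 23.25934519292216
```

{"api": "arm_command", "payload": {
  "moves": [
    [[-0.4, 1.5, 2], [-0.3, 0, 0]],
    [[-0.2, 1, 2.5], [0, 0, 0]],
    [[0, 0.5, 2.5], [0, 0, 0]],
    [[0, 0.5, 2.5], [0, 0, 0]]
  ]
}}

```text
t: 12.35
tool_pos: [599.9, -134.7, 232.8]
eef_rot: [[-0.123, -0.804, 0.582], [-0.992, 0.099, -0.074], [0.002, -0.586, -0.81]]
force: [-8.6, 1.6, 7.4]
gripper_width: 23.2
```

```bash
python3 look.py G pics/w15.png 31 8
```

```text
t 12.35 seat in spindle [ 2.59  -0.534 41.858] force in spindle [-2.891  0.488 11.098] torque [0.112 0.698 0.103] rot err (tool) [-0.894 -0.005  0.153] 23.196585998197186
```

View pics/w15.png

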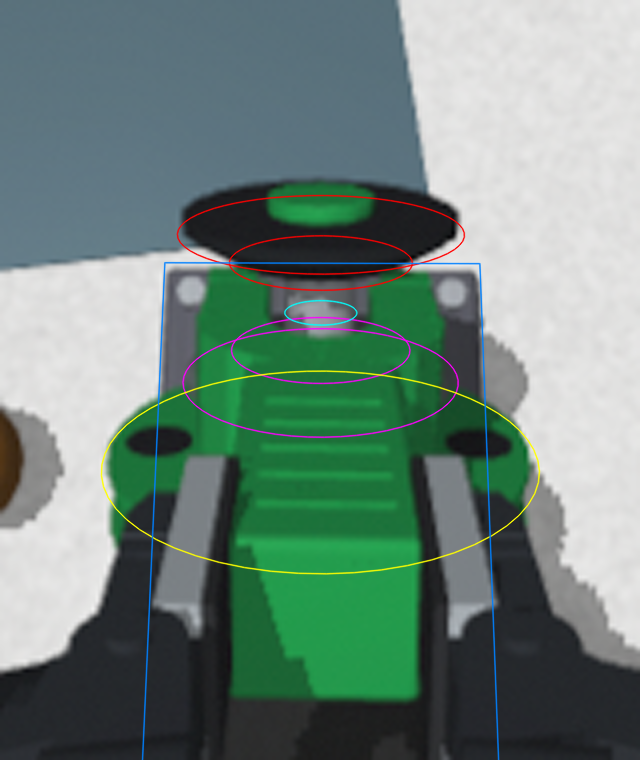

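{"api": "arm_command", "payload": {
  "moves": [
    [[-0.3, 2, 0], [-0.2, 0, 0]],
    [[-0.2, 2, 0.5], [0, 0, 0]],
    [[0, 1, 1], [0, 0, 0]]
  ]
}}

```text
t: 12.7
tool_pos: [598.8, -134.5, 233.1]
eef_rot: [[-0.123, -0.803, 0.584], [-0.992, 0.097, -0.075], [0.004, -0.589, -0.808]]
force: [-4.7, 2.3, 7.8]
gripper_width: 23.4
```

```bash
python3 look.py G pics/w16.png 31 8
```

```text
t 12.7 seat in spindle [ 2.013 -0.592 42.707] force in spindle [0.383 1.64  9.249] torque [0.233 0.339 0.135] rot err (tool) [-1.065 -0.101  0.25 ] 23.399580363425724
```

View pics/w16.png

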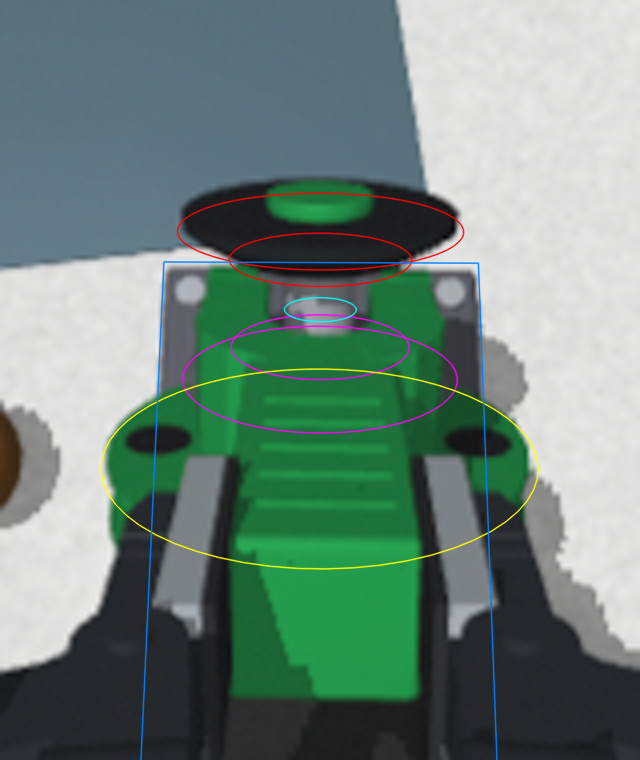

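{"api": "arm_command", "payload": {
  "moves": [
    [[-0.2, 2, 4], [-0.3, 0, 0]],
    [[-0.2, 2, 4], [-0.2, 0, 0]],
    [[-0.2, 2, 4], [0, 0, 0]]
  ]
}}

```text
t: 13.05
tool_pos: [603.7, -135.0, 226.9]
eef_rot: [[-0.121, -0.803, 0.584], [-0.993, 0.094, -0.077], [0.008, -0.589, -0.808]]
force: [-10.7, 3.2, 13.4]
gripper_width: 23.1
```

```bash
python3 look.py G pics/w17.png 31 8
```

```text
t 13.05 seat in spindle [ 2.44  -0.606 34.782] force in spindle [-1.361  1.876 17.339] torque [0.208 0.63  0.137] rot err (tool) [-1.069 -0.217  0.442] 23.096836170666325
```

View pics/w17.png

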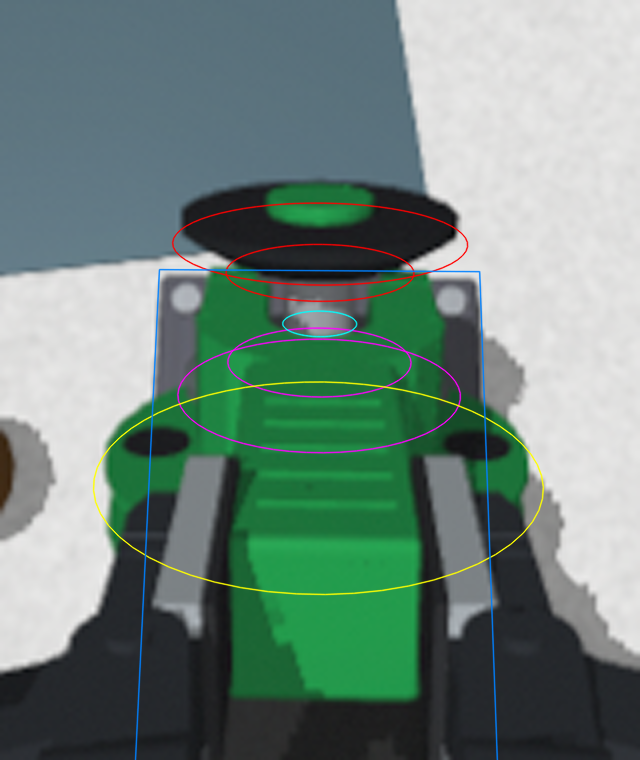

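{"api": "arm_command", "payload": {
  "moves": [
    [[-0.2, 0, -4], [-0.2, 0, 0.2]],
    [[-0.2, 0, -4], [-0.2, 0, 0.2]],
    [[0, 0, -4], [0, 0, 0]],
    [[0, 0, -4], [0, 0, 0]],
    [[0, 0, -3], [0, 0, 0]]
  ]
}}

```text
t: 13.6
tool_pos: [591.7, -132.9, 242.4]
eef_rot: [[-0.126, -0.808, 0.576], [-0.992, 0.1, -0.077], [0.004, -0.581, -0.814]]
force: [0.1, 0.4, -0.8]
gripper_width: 23.1
```

```bash
python3 look.py G pics/w18.png 31 8
```

```text
t 13.6 seat in spindle [ 0.837 -0.038 54.514] force in spindle [-0.378  0.444 -0.659] torque [ 0.     0.317 -0.031] rot err (tool) [-0.523 -0.218  0.124] 23.14538607132843
```

{"api": "arm_command", "payload": {
  "moves": [
    [[0, 1.5, -0.5], [0, 0, 0]],
    [[0, 1.5, 0], [0, 0, 0]],
    [[0, 1, 1], [0, 0, 0]]
  ]
}}

```text
t: 13.95
tool_pos: [589.7, -132.9, 241.3]
eef_rot: [[-0.127, -0.805, 0.58], [-0.992, 0.1, -0.078], [0.005, -0.585, -0.811]]
force: [1.2, 0.6, 3.4]
gripper_width: 23.2
```

```bash
python3 look.py G pics/w19.png 31 8
```

```text
t 13.95 seat in spindle [-1.131 -0.263 54.704] force in spindle [2.85  0.731 2.171] torque [ 0.053 -0.34   0.099] rot err (tool) [-0.789 -0.26   0.079] 23.21712254779903
```

View pics/w19.png

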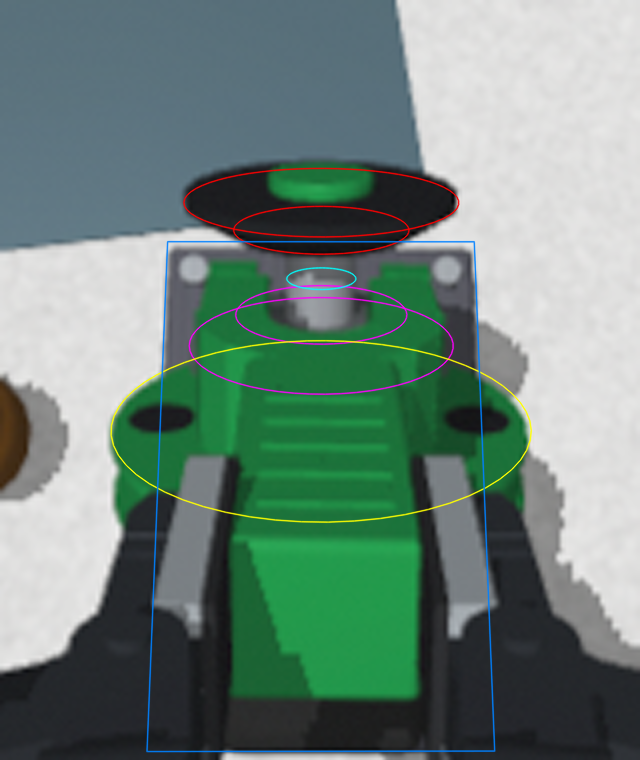

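{"api": "arm_command", "payload": {
  "moves": [
    [[-0.2, 1.5, 3], [-0.1, 0, 0]],
    [[-0.1, 1.5, 3], [-0.1, 0, 0]],
    [[0, 1.5, 3], [0, 0, 0]],
    [[0, 1.5, 3], [0, 0, 0]]
  ]
}}

```text
t: 14.4
tool_pos: [595.7, -134.9, 234.3]
eef_rot: [[-0.128, -0.8, 0.586], [-0.992, 0.098, -0.083], [0.009, -0.592, -0.806]]
force: [-3.0, 1.5, 8.7]
gripper_width: 23.6
```

```bash
python3 look.py G pics/w20.png 31 8
```

```text
t 14.4 seat in spindle [ 0.411 -1.784 45.401] force in spindle [2.372 1.093 8.943] torque [ 0.229 -0.391  0.248] rot err (tool) [-1.294 -0.501  0.157] 23.61187012565416
```

View pics/w20.png

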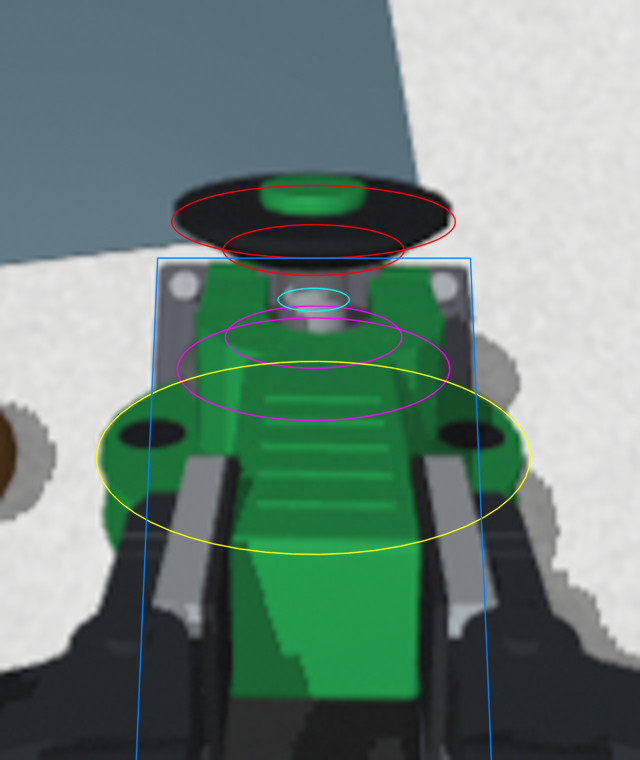

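{"api": "arm_command", "payload": {
  "moves": [
    [[-1.2, 1, 1], [-0.6, -0.3, 0.1]],
    [[-1, 1, 2], [-0.5, -0.2, 0.1]],
    [[-0.6, 1, 3], [-0.4, -0.2, 0]],
    [[-0.4, 1, 3], [-0.3, 0, 0]],
    [[-0.3, 1, 3], [-0.3, 0, 0]]
  ]
}}

```text
t: 14.95
tool_pos: [602.6, -136.1, 230.0]
eef_rot: [[-0.124, -0.815, 0.566], [-0.992, 0.099, -0.076], [0.006, -0.571, -0.821]]
force: [-8.1, 2.1, 11.9]
gripper_width: 23.1
```

```bash
python3 look.py G pics/w21.png 31 8
```

```text
t 14.95 seat in spindle [ 2.289 -1.835 37.937] force in spindle [ 0.077  1.062 14.522] torque [0.254 0.329 0.212] rot err (tool) [ 0.149 -0.273  0.251] 23.13238852123743
```

View pics/w21.png

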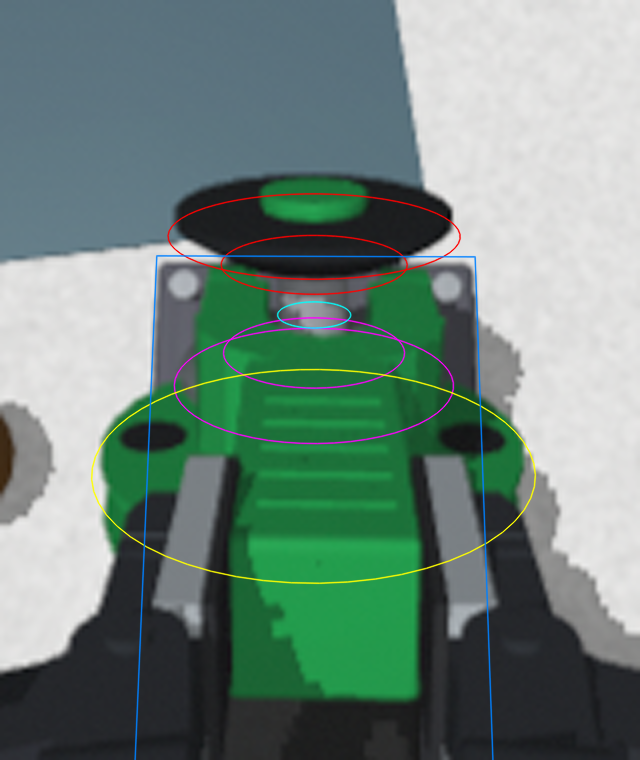

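{"api": "arm_command", "payload": {
  "moves": [
    [[-0.6, 1.5, 4], [0, 0, 0.1]],
    [[-0.6, 1.5, 4], [0, 0, 0.1]],
    [[-0.4, 1.5, 4], [0, 0, 0]]
  ]
}}

```text
t: 15.3
tool_pos: [607.6, -136.3, 223.8]
eef_rot: [[-0.124, -0.812, 0.57], [-0.992, 0.096, -0.08], [0.01, -0.575, -0.818]]
force: [-14.3, 1.6, 16.9]
gripper_width: 23.0
```

```bash
python3 look.py G pics/w22.png 31 8
```

```text
t 15.3 seat in spindle [ 3.079 -1.663 30.001] force in spindle [-2.124 -0.208 22.11 ] torque [0.283 1.008 0.198] rot err (tool) [-0.132 -0.432  0.364] 22.989090007061296
```

{"api": "arm_command", "payload": {
  "moves": [
    [[-0.8, 5, 1], [0, 0, 0.1]],
    [[-0.6, 5, 1], [0, 0, 0.1]],
    [[-0.4, 5, 1], [0, 0, 0]]
  ]
}}

```text
t: 15.65
tool_pos: [602.0, -136.0, 220.6]
eef_rot: [[-0.129, -0.803, 0.582], [-0.992, 0.096, -0.087], [0.013, -0.588, -0.809]]
force: [3.9, 1.1, 7.5]
gripper_width: 23.3
```

```bash
python3 look.py G pics/w22.png 31 8
```

```text
t 15.65 seat in spindle [-2.434 -2.303 30.569] force in spindle [7.398 1.595 3.976] torque [ 0.013 -1.627  0.304] rot err (tool) [-1.026 -0.747  0.281] 23.30008142998577
```

View pics/w22.png

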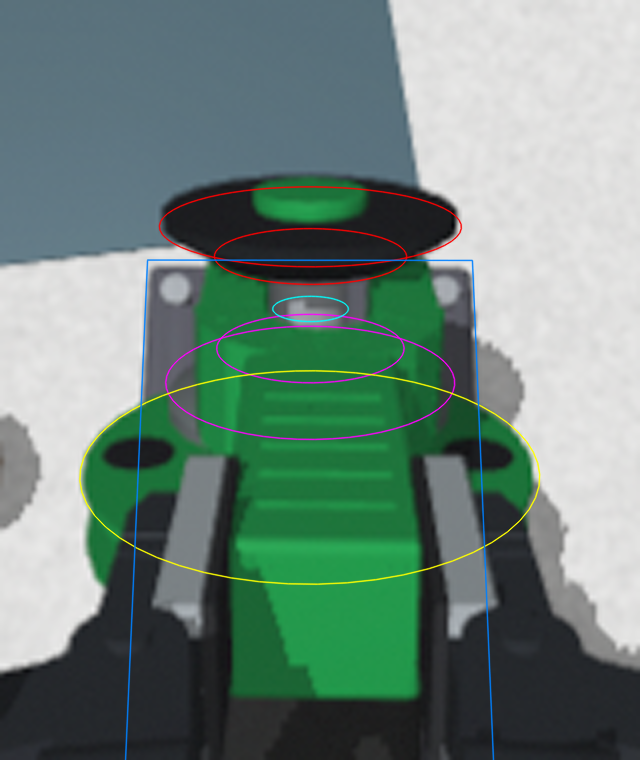

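{"api": "arm_command", "payload": {
  "moves": [
    [[-1.5, 0, 0], [-0.3, -0.5, 0.2]],
    [[-1.2, 0, 1], [-0.2, -0.4, 0.2]],
    [[-0.8, 0.5, 2], [0, 0, 0]]
  ]
}}

```text
t: 16.0
tool_pos: [604.9, -136.6, 221.0]
eef_rot: [[-0.125, -0.805, 0.58], [-0.992, 0.098, -0.079], [0.007, -0.585, -0.811]]
force: [-3.9, -1.2, 7.1]
gripper_width: 23.2
```

```bash
python3 look.py G pics/w23.png 31 8
```

```text
t 16.0 seat in spindle [ 0.024 -2.173 29.194] force in spindle [ 0.989 -1.671  7.933] torque [-0.432  0.257  0.096] rot err (tool) [-0.835 -0.324  0.234] 23.172677577504555
```

View pics/w23.png

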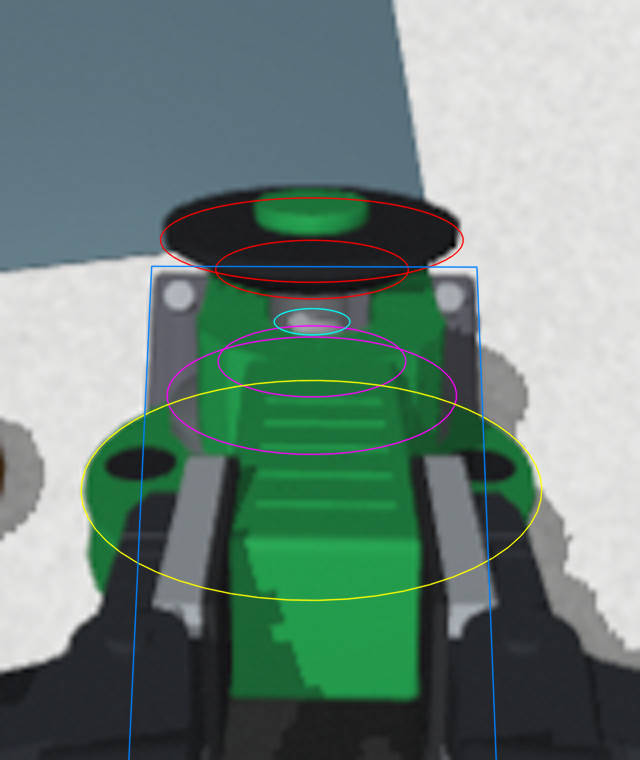

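{"api": "arm_command", "payload": {
  "moves": [
    [[-0.5, 1.5, 3.5], [-0.2, -0.1, 0]],
    [[-0.5, 1.5, 4], [-0.1, -0.1, 0]],
    [[-0.3, 1.5, 4], [0, -0.1, 0]],
    [[-0.3, 1.5, 4], [0, 0, 0]]
  ]
}}

```text
t: 16.45
tool_pos: [612.1, -138.0, 210.0]
eef_rot: [[-0.121, -0.804, 0.583], [-0.993, 0.093, -0.078], [0.009, -0.588, -0.809]]
force: [-3.9, 1.2, 8.9]
gripper_width: 23.3
```

```bash
python3 look.py G pics/w24.png 31 8
```

```text
t 16.45 seat in spindle [-0.183 -2.547 15.988] force in spindle [1.785 0.685 9.576] torque [-0.081 -0.072  0.19 ] rot err (tool) [-0.998 -0.272  0.487] 23.330858292864075
```

View pics/w24.png

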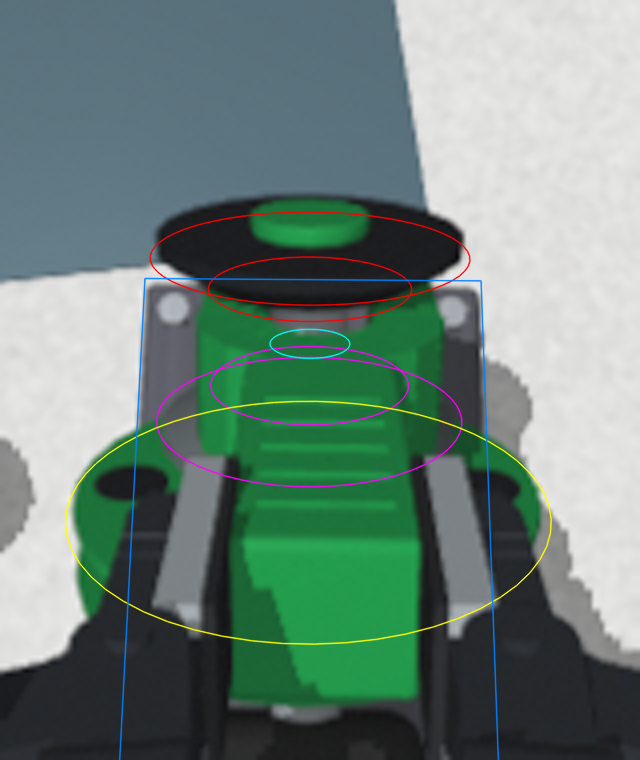

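{"api": "arm_command", "payload": {
  "moves": [
    [[-0.6, 1.5, 4], [-0.2, -0.1, 0.2]],
    [[-0.5, 1.5, 4], [-0.2, -0.1, 0.2]],
    [[-0.3, 1.5, 4], [0, -0.1, 0]],
    [[-0.3, 1.5, 4], [0, 0, 0]]
  ]
}}

```text
t: 16.9
tool_pos: [620.0, -139.0, 198.8]
eef_rot: [[-0.123, -0.802, 0.584], [-0.992, 0.096, -0.077], [0.006, -0.589, -0.808]]
force: [-3.9, 0.0, 8.9]
gripper_width: 23.4
```

```bash
python3 look.py G pics/w25.png 31 8
```

```text
t 16.9 seat in spindle [ 0.028 -2.456  2.243] force in spindle [ 1.96  -0.447  9.524] torque [-0.067 -0.012  0.181] rot err (tool) [-1.085 -0.185  0.33 ] 23.357999138667722
```

{"api": "arm_command", "payload": {
  "moves": [
    [[-0.4, 1.5, 3.5], [-0.2, -0.1, 0.1]],
    [[-0.3, 1.5, 3.5], [-0.1, 0, 0.1]],
    [[-0.3, 1.5, 3.5], [0, 0, 0]],
    [[-0.3, 1.5, 3.5], [0, 0, 0]]
  ]
}}

```text
t: 17.35
tool_pos: [626.8, -139.6, 189.5]
eef_rot: [[-0.122, -0.801, 0.586], [-0.992, 0.094, -0.078], [0.007, -0.591, -0.806]]
force: [-9.0, 1.1, 12.9]
gripper_width: 23.1
```

```bash
python3 look.py G pics/w26.png 31 8
```

```text
t 17.35 seat in spindle [ 0.416 -2.276 -9.282] force in spindle [-0.055 -0.073 15.734] torque [-0.044  0.348  0.203] rot err (tool) [-1.247 -0.222  0.382] 23.136879114002006
```

{"api": "arm_command", "payload": {
  "moves": [
    [[-0.3, 1.5, 3.5], [-0.3, 0, 0]],
    [[-0.3, 1.5, 3.5], [-0.2, 0, 0]]
  ]
}}

```text
t: 17.6
tool_pos: [630.0, -139.9, 185.7]
eef_rot: [[-0.12, -0.804, 0.582], [-0.993, 0.092, -0.078], [0.01, -0.587, -0.809]]
force: [-11.9, 1.4, 16.1]
gripper_width: 23.7
```

```bash
python3 look.py G pics/w27.png 31 8
```

```text
t 17.6 seat in spindle [  0.561  -2.225 -14.264] force in spindle [-0.569 -0.107 20.001] torque [0.044 0.602 0.279] rot err (tool) [-0.959 -0.277  0.556] 23.686581767751992
```

View pics/w27.png

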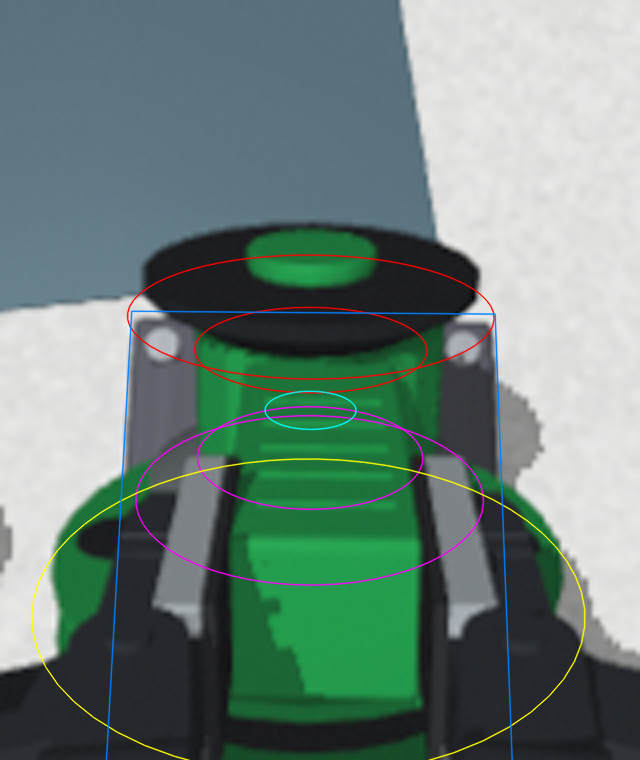

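{"api": "arm_command", "payload": {
  "moves": [
    [[-0.2, 1.2, 3.5], [-0.2, 0, 0]],
    [[-0.2, 1.2, 3.5], [-0.1, 0, 0]]
  ]
}}

```text
t: 17.85
tool_pos: [632.9, -140.1, 182.0]
eef_rot: [[-0.117, -0.807, 0.579], [-0.993, 0.088, -0.078], [0.012, -0.584, -0.812]]
force: [-16.2, 1.8, 17.3]
gripper_width: 23.3
```

```bash
python3 look.py G pics/w28.png 31 8
```

```text
t 17.85 seat in spindle [  0.708  -2.11  -18.922] force in spindle [-3.436 -0.244 23.477] torque [0.004 0.963 0.224] rot err (tool) [-0.753 -0.291  0.8  ] 23.26948585155843
```

{"api": "arm_command", "payload": {
  "moves": [
    [[0, 0, -4], [0, -0.1, 0.2]],
    [[0, 0, -4], [0, -0.1, 0.2]],
    [[0, 0, -3], [0, 0, 0.1]],
    [[0, 0, -2], [0, 0, 0]]
  ]
}}

```text
t: 18.3
tool_pos: [624.3, -139.1, 194.0]
eef_rot: [[-0.117, -0.809, 0.577], [-0.993, 0.09, -0.074], [0.008, -0.581, -0.814]]
force: [-2.4, 0.6, 6.0]
gripper_width: 23.1
```

```bash
python3 look.py G pics/w29.png 31 8
python3 - <<'E'
from h import *
c=env.capture("scene"); overlay(c,G,31,"pics/s29.png",8,(250,200,120,110),6)
im=c["pixels"][200:310,250:370];cv2.imwrite("pics/s29r.png",cv2.resize(im,None,fx=6,fy=6,interpolation=cv2.INTER_CUBIC))
E
```

```text
t 18.3 seat in spindle [ 0.306 -1.948 -4.119] force in spindle [1.465 0.248 6.35 ] torque [-0.225  0.185  0.136] rot err (tool) [-0.549 -0.065  0.667] 23.074261610468067
```

View pics/w29.png

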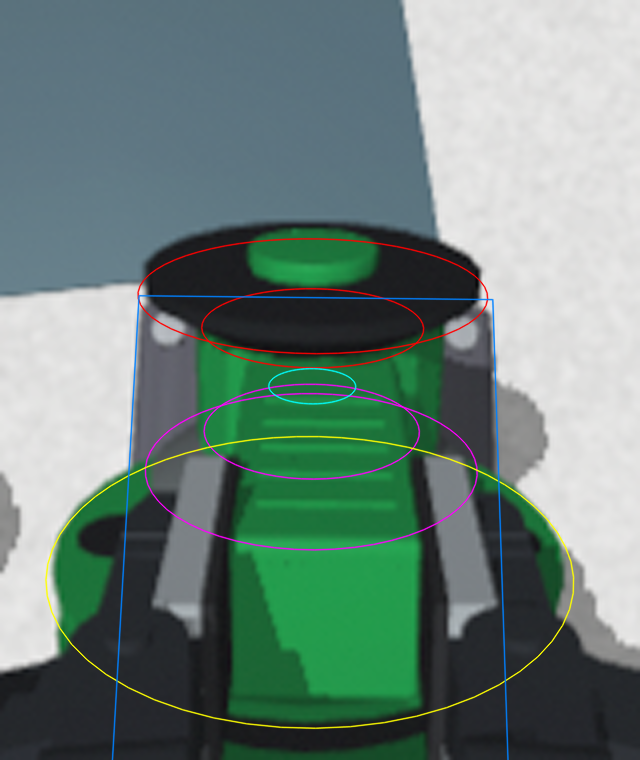

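View pics/s29r.png

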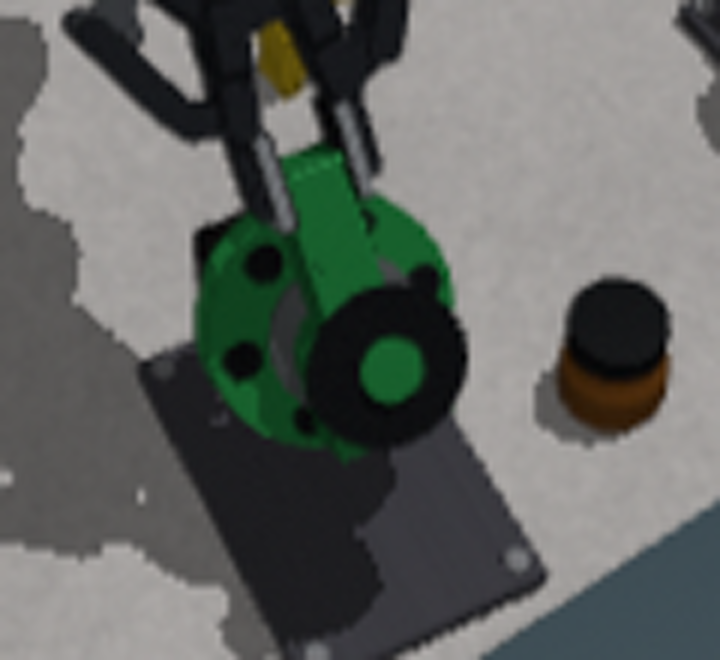

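{"api": "arm_command", "payload": {
  "moves": [
    [[0, 1.2, 4], [-0.1, 0, 0.2]],
    [[0, 1.2, 4], [-0.1, 0, 0.2]],
    [[-0.2, 1.2, 4], [-0.1, 0, 0.1]],
    [[-0.2, 1.2, 4], [-0.1, 0, 0]]
  ]
}}

```text
t: 18.8
tool_pos: [631.4, -140.0, 184.1]
eef_rot: [[-0.118, -0.81, 0.574], [-0.993, 0.092, -0.075], [0.008, -0.579, -0.815]]
force: [-14.2, 1.2, 16.1]
gripper_width: 23.6
```

```bash
python3 look.py G pics/w30.png 31 8
```

```text
t 18.8 seat in spindle [  0.331  -2.036 -16.324] force in spindle [-2.483 -0.615 21.343] torque [-0.04   0.756  0.287] rot err (tool) [-0.403 -0.127  0.61 ] 23.57344188863748
```

{"api": "arm_command", "payload": {
  "moves": [
    [[-0.2, 1.2, 3.5], [-0.1, 0, 0.1]],
    [[-0.2, 1.5, 3.5], [-0.1, 0, 0]]
  ]
}}

```text
t: 19.05
tool_pos: [634.1, -140.3, 180.5]
eef_rot: [[-0.116, -0.811, 0.573], [-0.993, 0.089, -0.075], [0.01, -0.578, -0.816]]
force: [-16.9, 1.0, 19.7]
gripper_width: 23.3
```

```bash
python3 look.py G pics/w31.png 31 8
```

```text
t 19.05 seat in spindle [  0.321  -2.07  -20.847] force in spindle [-2.501 -1.172 25.837] torque [0.09  0.707 0.266] rot err (tool) [-0.312 -0.154  0.755] 23.29509938883868
```

{"api": "arm_command", "payload": {
  "moves": [
    [[0, 0, -4], [0, 0, 0.2]],
    [[0, 0, -4], [0, 0, 0.2]],
    [[0, 0, -4], [0, 0, 0.1]],
    [[0, 0, -3], [0, 0, 0]],
    [[0, 0, -1], [0, 0, 0]]
  ]
}}

```text
t: 19.6
tool_pos: [623.5, -138.9, 195.4]
eef_rot: [[-0.117, -0.813, 0.57], [-0.993, 0.091, -0.074], [0.009, -0.575, -0.818]]
force: [-3.0, -0.0, 5.4]
gripper_width: 23.0
```

```bash
python3 look.py G pics/w32.png 31 8
```

```text
t 19.6 seat in spindle [-0.098 -1.954 -2.454] force in spindle [ 0.671 -0.381  6.181] torque [-0.188  0.061  0.166] rot err (tool) [-0.072 -0.121  0.685] 23.046100369172176
```

{"api": "arm_command", "payload": {
  "moves": [
    [[0, 0, 0], [0, 0, 0]],
    [[0, 0, 0], [0, 0, 0]],
    [[0, 0, -2], [0, 0, 0]],
    [[0, 0, -6], [0, 0, 0]],
    [[0, 0, -10], [0, 0, 0]],
    [[0, 0, -20], [0, 0, 0]],
    [[0, 0, -25], [0, 0, 0]],
    [[0, 0, 0], [0, 0, 0]]
  ],
  "jaw": 1,
  "newtons": 60
}}

```text
t: 20.45
tool_pos: [582.7, -131.9, 244.5]
eef_rot: [[-0.115, -0.82, 0.561], [-0.993, 0.093, -0.068], [0.004, -0.565, -0.825]]
force: [0.1, -0.4, -0.1]
gripper_width: 85.2
```

```bash
python3 look.py G pics/w33.png 31 8
python3 - <<'E'
from h import *
c=env.capture("wrist"); cv2.imwrite("pics/w33f.png",c["pixels"])
overlay(c,G,31,"pics/w33o.png",8,(250,120,150,130),5)
c=env.capture("scene"); im=c["pixels"][200:310,250:370];cv2.imwrite("pics/s33r.png",cv2.resize(im,None,fx=6,fy=6,interpolation=cv2.INTER_CUBIC))
E
```

```text
t 20.45 seat in spindle [-6.457  0.175 61.586] force in spindle [ 0.059 -0.42  -0.177] torque [ 0.036  0.285 -0.006] rot err (tool) [0.603 0.165 0.597] 85.17855452249928
```

View pics/w33o.png

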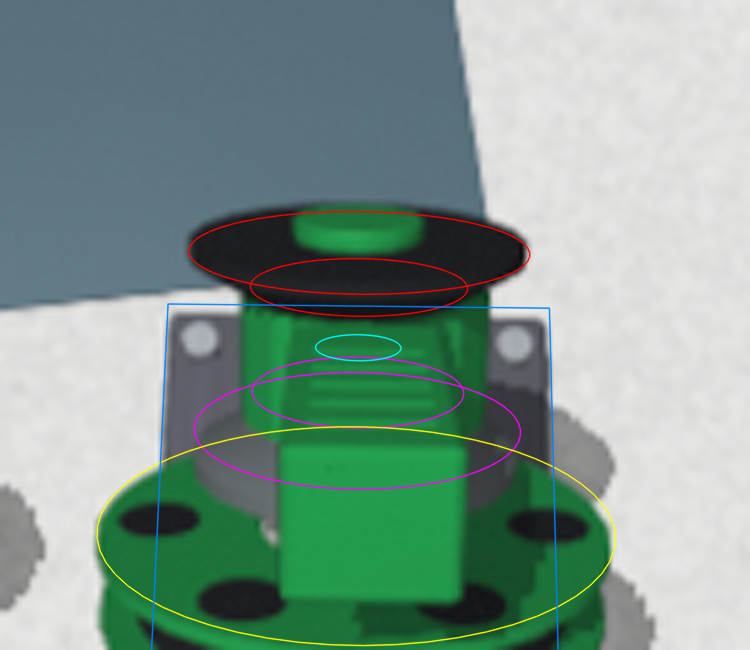

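View pics/s33r.png

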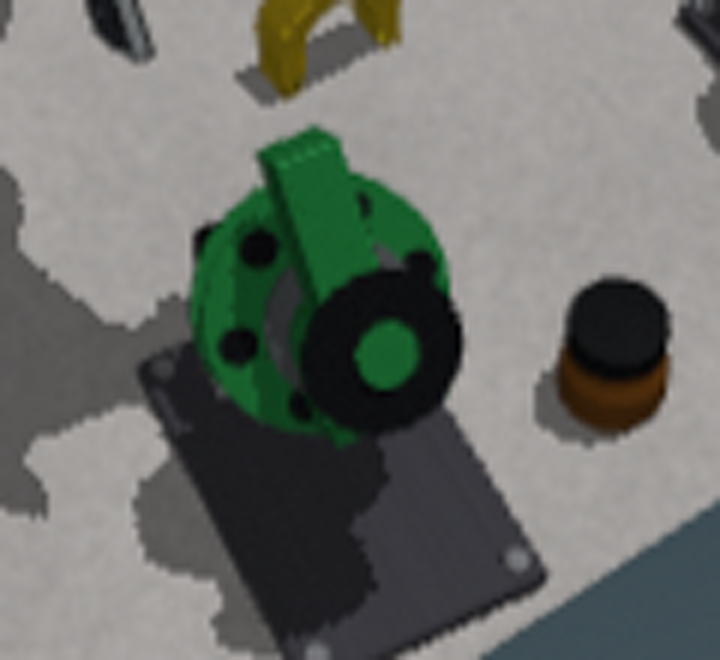

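```bash
cat > home.py <<'E'
from h import *
import sys
def run(D,H,cam,box,f,name,dz=0):
    env.capture(cam);c=env.capture(cam); x,y,w,h=box; im=cv2.resize(c["pixels"][y:y+h,x:x+w],None,fx=f,fy=f,interpolation=cv2.INTER_CUBIC)
    for zz,col in ((H-32,(0,0,255)),(H-92,(255,255,0)),(-32,(255,0,255))):
        hw=13 if zz>0 else (23 if H==110 else 28)
        q=np.array([[12,hw,zz],[12,-hw,zz],[-12,-hw,zz],[-12,hw,zz],[12,hw,zz]],float)
        P=np.array(D["S"])+q@Rs(D["yaw"]).T
        u=(proj(c,P)-[x,y]+.5)*f-.5; cv2.polylines(im,[(u*16).astype(np.int32)],False,col,1,cv2.LINE_AA,shift=4)
    cv2.imwrite(name,im)
if sys.argv[1]=="G":
    run(G,110,"wrist",(250,120,150,130),5,"pics/h1.png"); run(G,110,"scene",(250,200,120,110),6,"pics/h2.png")
else:
    run(B,115,"wrist",(250,120,150,130),5,"pics/hb1.png"); run(B,115,"scene",(345,145,100,95),6,"pics/hb2.png")
E
python3 home.py G
```

```text
(no output)
```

View pics/h1.png

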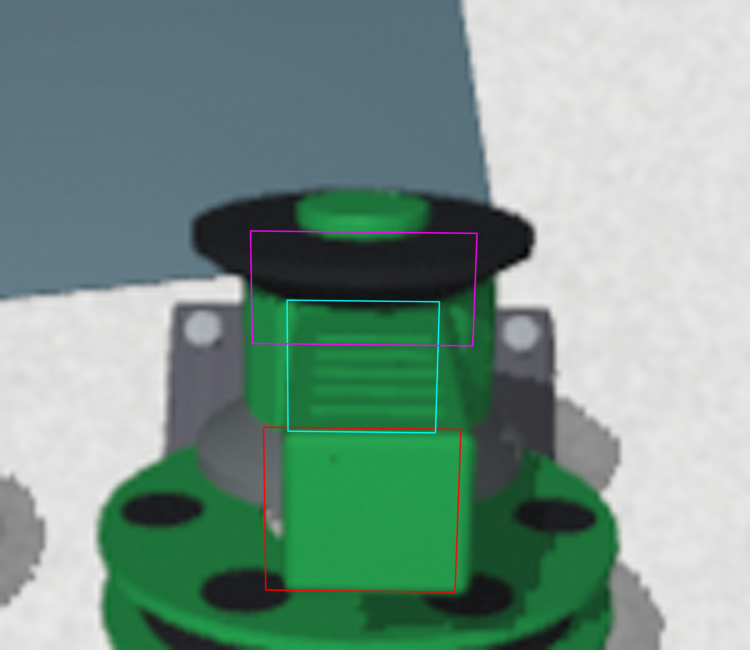

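View pics/h2.png

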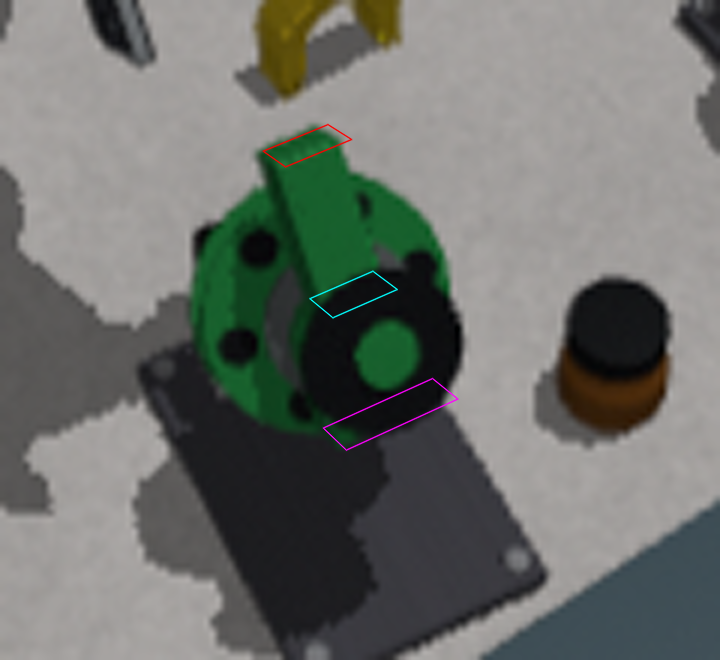

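Run:
```python
from h import *
plan([385,235,270],down(-90),14)
```

```text
[[[-24.4, 12.8, -11.3], [-2.42, -0.14, -0.46]], [[-24.5, 13.1, -10.7], [-2.42, -0.14, -0.46]], [[-24.6, 13.4, -10.1], [-2.42, -0.14, -0.46]], [[-24.7, 13.6, -9.5], [-2.42, -0.14, -0.46]], [[-24.9, 13.8, -8.8], [-2.42, -0.14, -0.46]], [[-25.0, 13.9, -8.2], [-2.42, -0.14, -0.46]], [[-25.1, 14.1, -7.5], [-2.42, -0.14, -0.46]], [[-25.3, 14.2, -6.9], [-2.42, -0.14, -0.46]], [[-25.4, 14.2, -6.2], [-2.42, -0.14, -0.46]], [[-25.5, 14.3, -5.5], [-2.42, -0.14, -0.46]], [[-25.7, 14.3, -4.9], [-2.42, -0.14, -0.46]], [[-25.8, 14.3, -4.2], [-2.42, -0.14, -0.46]], [[-25.9, 14.2, -3.5], [-2.42, -0.14, -0.46]], [[-26.0, 14.2, -2.9], [-2.42, -0.14, -0.46]]]
```

{"api": "arm_command", "payload": {
  "moves": [
    [[0, 0, -20], [0, 0, 0]],
    [[-12, 6, -15], [-1.5, 0, 0]],
    [[-24, 13, -10], [-2.4, -0.1, -0.5]],
    [[-24.7, 13.6, -9], [-2.4, -0.1, -0.5]],
    [[-25, 13.8, -8.5], [-2.4, -0.1, -0.5]],
    [[-25, 14, -8], [-2.4, -0.1, -0.5]],
    [[-25, 14, -7], [-2.4, -0.1, -0.5]],
    [[-25, 14, -6.5], [-2.4, -0.1, -0.5]],
    [[-25.4, 14, -6], [-2.4, -0.1, -0.5]],
    [[-25.5, 14, -5], [-2.4, -0.1, -0.5]],
    [[-25.7, 14, -4.5], [-2.4, -0.1, -0.5]],
    [[-25.8, 14, -3], [-2.4, -0.1, -0.5]],
    [[-26, 14, -2], [-2.4, -0.1, -0.5]],
    [[-26, 14, -1], [-2.4, -0.1, -0.5]],
    [[-26, 8, 0], [-2, 0, 0]],
    [[0, 0, 0], [0, 0, 0]]
  ]
}}

```text
t: 22.4
tool_pos: [380.3, 239.4, 267.0]
eef_rot: [[-0.008, -1.0, -0.01], [-1.0, 0.008, -0.008], [0.008, 0.01, -1.0]]
force: [-0.2, -0.3, 0.4]
gripper_width: 85.4
```

Run:
```python
from h import *
o=env.get_obs();print(o["t"],o["tool_pos"])
plan([385,235,250],down(-90),1)
for i in range(3): c=env.capture("wrist")
cv2.imwrite("pics/b1.png",c["pixels"])
```

```text
22.4 [380.342 239.431 267.006]
[[[4.3, -4.9, 17.0], [0.6, -0.48, -0.43]]]
```

View pics/b1.png

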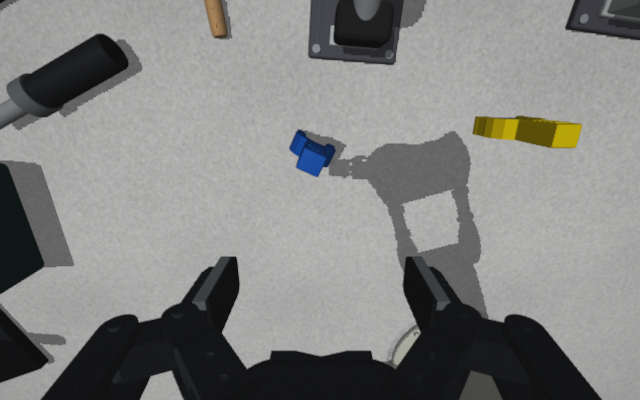

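```bash
cat > fitb.py <<'E'
from h import *
from scipy.optimize import minimize
c=env.capture("wrist"); x0,y0,w,h=270,110,90,80; box=(x0,y0,w,h)
im=c["pixels"][y0:y0+h,x0:x0+w].astype(int)
m=((im[...,0]>im[...,2]*1.8)&(im[...,0]>im[...,1]*1.35)).astype(np.uint8)*255
S=4; M=cv2.resize(m,None,fx=S,fy=S,interpolation=cv2.INTER_LINEAR)>127
def cost(v):
    s=sil(c,clip_pts(*v,28,115,24,30,45),S,box)>0; return (s^M).sum()/S/S
best=None
for st in ([398,235,-27],[395,238,-20],[400,232,-35]):
    r=minimize(cost,st,method="Nelder-Mead",options=dict(initial_simplex=[st,[st[0]+4,*st[1:]],[st[0],st[1]+4,st[2]],[st[0],st[1],st[2]+6]]))
    print(r.x,r.fun,M.sum()/16)
    if best is None or r.fun<best.fun: best=r
S=7; s=sil(c,clip_pts(*best.x,28,115,24,30,45),S,box); v=cv2.resize(c["pixels"][y0:y0+h,x0:x0+w],None,fx=S,fy=S)
cs,_=cv2.findContours(s,cv2.RETR_EXTERNAL,cv2.CHAIN_APPROX_NONE); cv2.drawContours(v,cs,-1,(0,0,255),1)
cv2.imwrite("pics/fitb.png",v)
E
python3 fitb.py
```

```text
[401.353 246.821 -25.783] 129.5 1163.75
[401.367 246.608 -25.742] 130.6875 1163.75
[401.468 246.281 -25.241] 131.5 1163.75
```

View pics/fitb.png

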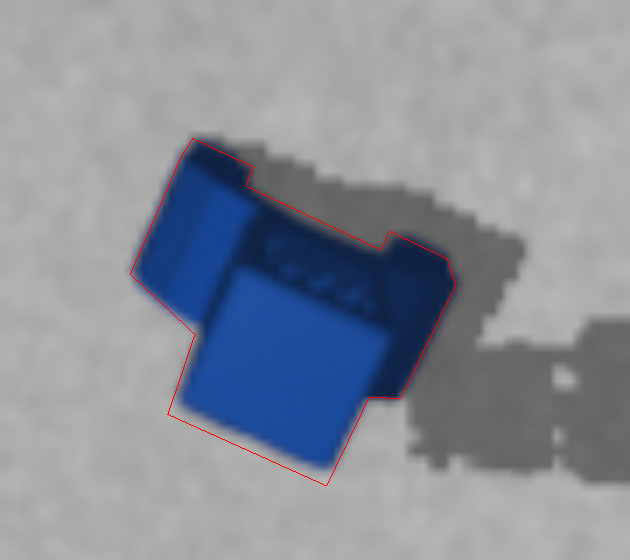

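Run:
```python
from h import *
plan([401.3,246.5,150],down(-115.6),7)
```

```text
[[[-1.6, -3.0, 16.7], [0.05, -0.09, 3.56]], [[-1.8, -2.9, 16.7], [0.05, -0.09, 3.56]], [[-1.9, -2.8, 16.8], [0.05, -0.09, 3.56]], [[-2.0, -2.6, 16.8], [0.05, -0.09, 3.56]], [[-2.2, -2.5, 16.8], [0.05, -0.09, 3.56]], [[-2.3, -2.3, 16.8], [0.05, -0.09, 3.56]], [[-2.4, -2.2, 16.8], [0.05, -0.09, 3.56]]]
```

{"api": "arm_command", "payload": {
  "moves": [
    [[-1.6, -3, 17], [0, 0, 3.6]],
    [[-1.8, -2.9, 17], [0, 0, 3.6]],
    [[-1.9, -2.8, 17], [0, 0, 3.6]],
    [[-2, -2.6, 17], [0, 0, 3.6]],
    [[-2.2, -2.5, 17], [0, 0, 3.6]],
    [[-2.3, -2.3, 16], [0, 0, 3.6]],
    [[-2.4, -2.2, 14], [0, 0, 3.6]],
    [[0, 0, 0], [0, 0, 0]],
    [[0, 0, 0], [0, 0, 0]]
  ]
}}

```text
t: 23.5
tool_pos: [406.4, 237.5, 150.2]
eef_rot: [[-0.463, -0.886, -0.0], [-0.886, 0.463, -0.01], [0.009, -0.004, -1.0]]
force: [-0.6, -0.0, -0.4]
gripper_width: 85.5
```

Run:
```python
from h import *
print(env.get_obs()["tool_pos"])
plan([401.3,246.5,90],down(-115.6),6)
```

```text
[406.417 237.488 150.232]
[[[-1.0, 1.5, 10.0], [-0.04, -0.08, -0.33]], [[-1.0, 1.5, 10.0], [-0.04, -0.08, -0.33]], [[-1.0, 1.5, 10.0], [-0.04, -0.08, -0.33]], [[-1.0, 1.5, 10.0], [-0.04, -0.08, -0.33]], [[-1.0, 1.4, 10.0], [-0.04, -0.08, -0.33]], [[-1.0, 1.4, 10.0], [-0.04, -0.08, -0.33]]]
```

{"api": "arm_command", "payload": {
  "moves": [
    [[-2, 2.5, 5], [0, 0, -0.4]],
    [[-1.5, 2, 8], [0, 0, -0.4]],
    [[-1, 1.5, 10], [0, 0, -0.4]],
    [[-1, 1.5, 10], [0, 0, -0.3]],
    [[-0.5, 1.5, 10], [0, 0, -0.3]],
    [[-0.3, 1, 10], [0, 0, 0]],
    [[0, 0.5, 5], [0, 0, 0]],
    [[0, 0, 1], [0, 0, 0]]
  ]
}}

```text
t: 24.3
tool_pos: [400.0, 247.9, 87.8]
eef_rot: [[-0.43, -0.903, 0.003], [-0.903, 0.43, -0.009], [0.007, -0.006, -1.0]]
force: [0.5, 0.3, 0.6]
gripper_width: 85.4
```

Run:
```python
from h import *
o=env.get_obs();print(o["tool_pos"],o["t"])
plan([401.3,246.5,90],down(-115.6),1)
env.capture("wrist");c=env.capture("wrist")
cv2.imwrite("pics/b2.png",c["pixels"])
print(env.get_obs()["tool_pos"])
```

```text
[400.048 247.912  87.761] 24.3
[[[0.8, -1.8, -2.2], [-0.36, -0.4, 0.12]]]
[400.521 247.997  88.504]
```

View pics/b2.png

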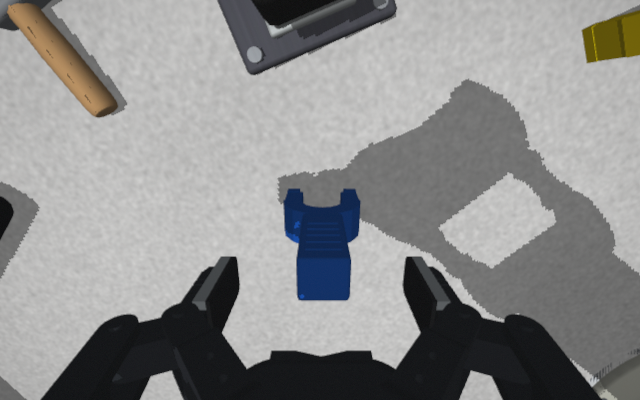

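{"api": "arm_command", "payload": {
  "moves": [
    [[1.2, -1.2, -1.5], [-0.3, -0.3, 0]]
  ]
}}

```text
t: 24.5
tool_pos: [401.2, 246.6, 90.2]
eef_rot: [[-0.43, -0.903, 0.001], [-0.903, 0.43, -0.001], [0.001, -0.002, -1.0]]
force: [-0.7, -0.6, -0.1]
gripper_width: 85.6
```

{"api": "arm_command", "payload": {
  "moves": [
    [[0, 0, 0.3], [0, 0, 0]],
    [[0, 0, 0.3], [0, 0, 0]],
    [[0, 0, 0.3], [0, 0, 0]],
    [[0, 0, 0.3], [0, 0, 0]],
    [[0, 0, 0.3], [0, 0, 0]],
    [[0, 0, 0.3], [0, 0, 0]]
  ],
  "jaw": 0,
  "newtons": 120
}}

```text
t: 25.1
tool_pos: [403.6, 246.6, 91.1]
eef_rot: [[-0.431, -0.903, 0.006], [-0.903, 0.431, -0.0], [-0.003, -0.006, -1.0]]
force: [-1.2, -0.6, 3.0]
gripper_width: 23.5
```

```bash
python3 - <<'E'
from h import *
o=env.get_obs();print(o["tool_pos"],o["t"],o["eef_rot"])
print("clip axis in tool", np.array(o["eef_rot"]).T@[0,0,-1])
E
sed -i "s/^B=.*/B=dict(S=[626,183.2,150],yaw=-4.7,seat=[0,0,57])/" h.py; python3 clipov.py B pics/cb1.png
```

```text
[403.638 246.551  91.137] 25.1 [[-0.431 -0.903  0.006]
 [-0.903  0.431 -0.   ]
 [-0.003 -0.006 -1.   ]]
clip axis in tool [0.003 0.006 1.   ]
```

View pics/cb1.png

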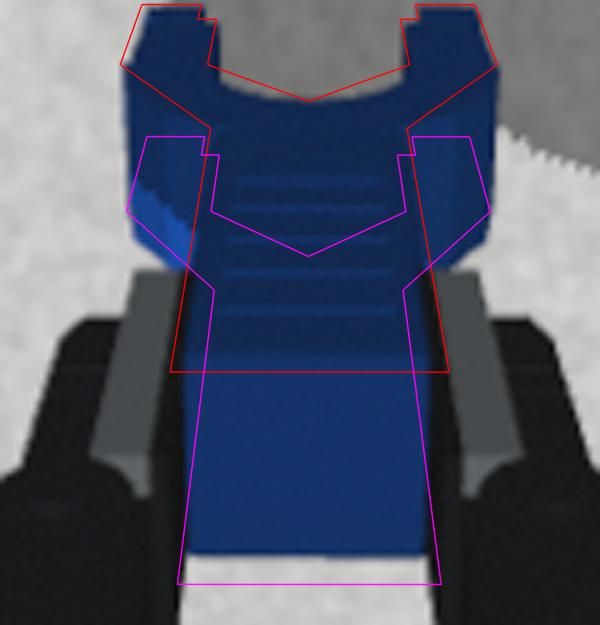

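```bash
sed -i "s/^B=.*/B=dict(S=[626,183.2,150],yaw=-4.7,seat=[0.3,0.3,59.1])/" h.py; python3 clipov.py B pics/cb1.png
```

```text
(no output)
```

View pics/cb1.png

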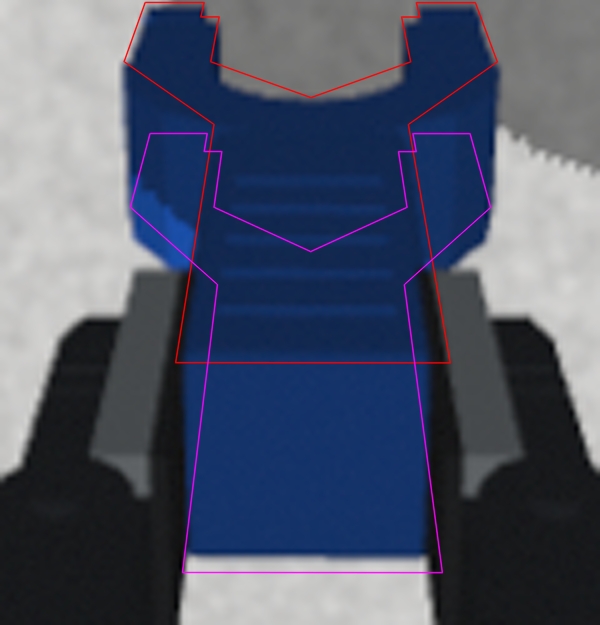

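```bash
sed -i "s/^B=.*/B=dict(S=[626,183.2,150],yaw=-4.7,seat=[0.3,0.7,59.1])/" h.py
python3 - <<'E'
from h import *
p=tgt(B["S"],B["yaw"],[0,0,90],B["seat"]);print(p)
o=env.get_obs()
plan(p,Rt(B["yaw"]),10,dict(tool_pos=[402,247,255],eef_rot=o["eef_rot"]))
E
```

```text
[541.363 190.459 272.537]
[[[-0.9, -15.0, -1.7], [3.43, -0.63, -2.02]], [[-0.4, -15.1, -0.8], [3.43, -0.63, -2.02]], [[0.1, -15.1, 0.1], [3.43, -0.63, -2.02]], [[0.7, -15.1, 1.0], [3.43, -0.63, -2.02]], [[1.2, -15.0, 1.9], [3.43, -0.63, -2.02]], [[1.8, -14.8, 2.8], [3.43, -0.63, -2.02]], [[2.3, -14.5, 3.7], [3.43, -0.63, -2.02]], [[2.9, -14.2, 4.5], [3.43, -0.63, -2.02]], [[3.4, -13.8, 5.3], [3.43, -0.63, -2.02]], [[4.0, -13.3, 6.1], [3.43, -0.63, -2.02]]]
```

{"api": "arm_command", "payload": {
  "moves": [
    [[0, 0, -12], [0, 0, 0]],
    [[0, 0, -30], [0, 0, 0]],
    [[0, 0, -40], [0, 0, 0]],
    [[0, 0, -45], [0, 0, 0]],
    [[0, 0, -35], [0, 0, 0]],
    [[0, 0, 0], [0, 0, 0]],
    [[0, 0, 0], [0, 0, 0]]
  ]
}}

```text
t: 25.9
tool_pos: [400.1, 246.6, 259.8]
eef_rot: [[-0.431, -0.903, 0.002], [-0.903, 0.431, 0.0], [-0.001, -0.002, -1.0]]
force: [0.1, -0.1, -1.4]
gripper_width: 23.6
```

Run:
```python
from h import *
p=tgt(B["S"],B["yaw"],[0,0,90],B["seat"]);print(p,env.get_obs()["tool_pos"])
plan(p,Rt(B["yaw"]),10)
```

```text
[541.363 190.459 272.537] [400.122 246.561 259.832]
[[[-1.0, -15.2, -1.2], [3.45, -0.63, -2.02]], [[-0.5, -15.2, -0.3], [3.45, -0.63, -2.02]], [[0.0, -15.2, 0.6], [3.45, -0.63, -2.02]], [[0.6, -15.2, 1.5], [3.45, -0.63, -2.02]], [[1.1, -15.0, 2.4], [3.45, -0.63, -2.02]], [[1.7, -14.8, 3.3], [3.45, -0.63, -2.02]], [[2.3, -14.5, 4.2], [3.45, -0.63, -2.02]], [[2.8, -14.1, 5.0], [3.45, -0.63, -2.02]], [[3.4, -13.7, 5.8], [3.45, -0.63, -2.02]], [[3.9, -13.2, 6.6], [3.45, -0.63, -2.02]]]
```

{"api": "arm_command", "payload": {
  "moves": [
    [[-1, -15, -1.5], [3.4, -0.6, -2]],
    [[-0.5, -15, -0.5], [3.4, -0.6, -2]],
    [[0, -15, 0.5], [3.4, -0.6, -2]],
    [[0.6, -15, 1.5], [3.4, -0.6, -2]],
    [[1.1, -15, 2.4], [3.4, -0.6, -2]],
    [[1.7, -14.8, 3.2], [3.4, -0.6, -2]],
    [[2.3, -14.5, 4], [3.4, -0.6, -2]],
    [[2.8, -14, 4.5], [3.4, -0.6, -2]],
    [[3.4, -13.5, 5], [3.4, -0.6, -2]],
    [[3.9, -13, 5], [3.4, -0.6, -2]],
    [[0, 0, 0], [0, 0, 0]],
    [[0, 0, 0], [0, 0, 0]]
  ]
}}

```text
t: 27.1
tool_pos: [532.3, 187.9, 251.8]
eef_rot: [[-0.071, -0.832, 0.551], [-0.997, 0.05, -0.054], [0.017, -0.553, -0.833]]
force: [-0.2, 0.3, 0.2]
gripper_width: 23.7
```

```bash
python3 look.py B pics/b3.png 36 13;python3 - <<'E'
from h import *
env.capture("wrist");c=env.capture("wrist")
overlay(c,B,36,"pics/b3z.png",13,(260,120,130,110),6)
im=c["pixels"][120:230,260:390];cv2.imwrite("pics/b3zz.png",cv2.resize(im,None,fx=6,fy=6,interpolation=cv2.INTER_CUBIC))
E
```

```text
t 27.1 seat in spindle [-20.614  -3.816  78.097] force in spindle [-0.063  0.301  0.298] torque [0.003 0.345 0.009] rot err (tool) [ 1.403 -0.479  1.055] 23.740655299887127
```

View pics/b3z.png

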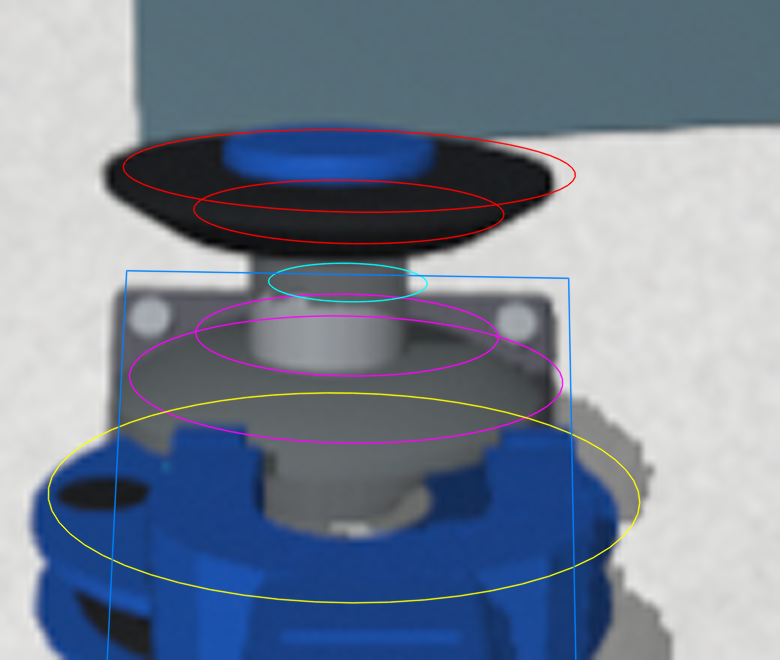

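View pics/b3zz.png

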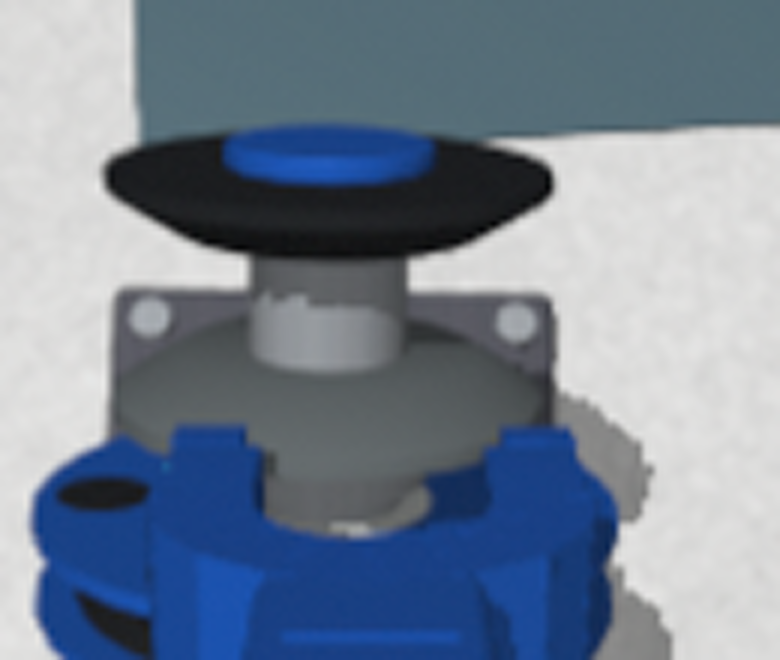

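Run:
```python
from fits import *
c=env.capture("wrist"); z=lambda a,o: a/6+o-.5+.5/6
m=[z(104,260),z(555,260),z(258,120),z(373,120),z(250,260),z(402,260),z(32,260),z(618,260)]
v=fit(c,m,B["S"],B["yaw"],36,13)
D=dict(S=v[:3],yaw=v[3]); overlay(c,D,36,"pics/b4z.png",13,(260,120,130,110),6)
print(Rs(B["yaw"]).T@(v[:3]-B["S"]))
```

```text
[624.569 186.703 149.109  -4.703] [-0.093 -0.164  0.496 -0.555 -0.122  0.604 -0.417  0.208 -0.297 -0.003]
[-1.914  3.374  0.253]
```

View pics/b4z.png

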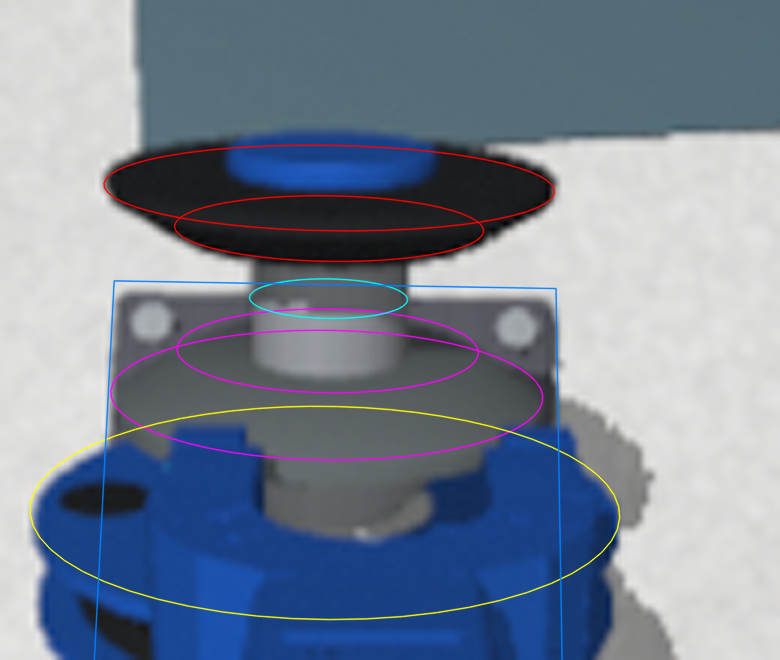

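```bash
sed -i "s/^B=.*/B=dict(S=[624.2,186.7,149.1],yaw=-4.7,seat=[0.3,0.7,59.1])/" h.py
python3 - <<'E'
from h import *
R=Rt(B["yaw"])@Ro.from_euler('x',0.35,degrees=True).as_matrix()
plan(tgt(B["S"],B["yaw"],[0,0,78],B["seat"]),R,6)
E
```

```text
[[[-1.0, -2.5, 0.0], [0.26, -0.07, 0.18]], [[-1.0, -2.5, 0.0], [0.26, -0.07, 0.18]], [[-1.0, -2.5, 0.0], [0.26, -0.07, 0.18]], [[-1.0, -2.5, 0.1], [0.26, -0.07, 0.18]], [[-1.0, -2.5, 0.1], [0.26, -0.07, 0.18]], [[-1.0, -2.5, 0.1], [0.26, -0.07, 0.18]]]
```

{"api": "arm_command", "payload": {
  "moves": [
    [[-1, -2.5, 0], [0.3, 0, 0.2]],
    [[-1, -2.5, 0], [0.3, 0, 0.2]],
    [[-1, -2.5, 0], [0.3, 0, 0.2]],
    [[-1, -2.5, 0], [0.3, 0, 0.2]],
    [[-1, -2.5, 0], [0.2, 0, 0.2]],
    [[-1, -2.5, 0], [0.2, 0, 0.1]],
    [[0, 0, 0], [0, 0, 0]]
  ]
}}

```text
t: 28.0
tool_pos: [547.8, 194.8, 264.1]
eef_rot: [[-0.087, -0.81, 0.58], [-0.996, 0.069, -0.054], [0.004, -0.582, -0.813]]
force: [0.3, 0.2, -0.6]
gripper_width: 23.9
```

```bash
python3 look.py B pics/b5.png 36 13;python3 look.py B pics/b5.png 36 13; python3 clipov.py B pics/cb2.png
```

```text
t 28.0 seat in spindle [ 2.928  1.121 79.183] force in spindle [-0.106  0.186 -0.617] torque [0.035 0.395 0.006] rot err (tool) [-0.603 -0.355 -0.125] 23.869002622102546
t 28.05 seat in spindle [ 2.694  1.059 79.142] force in spindle [ 0.468 -0.275 -0.879] torque [ 0.017  0.327 -0.039] rot err (tool) [-0.584 -0.36  -0.119] 23.51752942597099
```

View pics/b5.png

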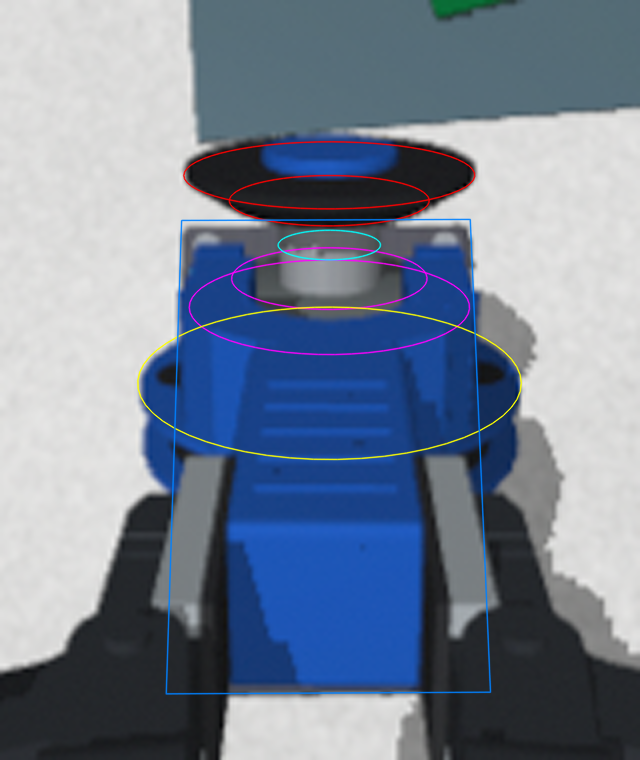

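View pics/cb2.png

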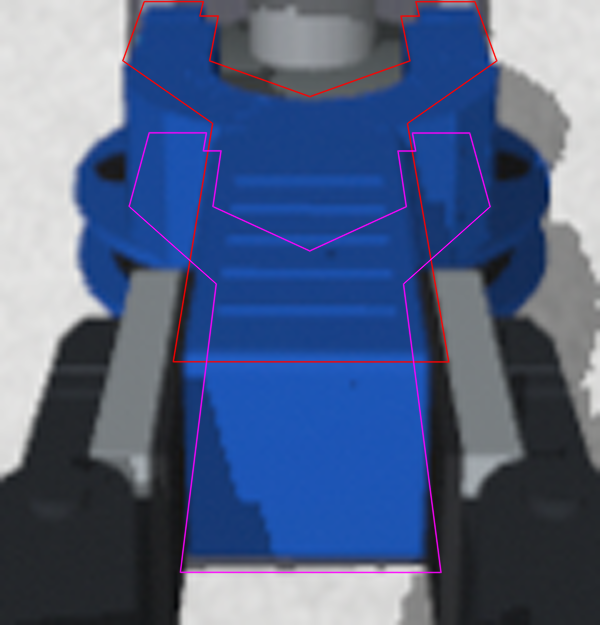

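{"api": "arm_command", "payload": {
  "moves": [
    [[0.3, 1.2, 1], [-0.1, -0.1, 0]],
    [[0.3, 1.2, 2], [-0.1, -0.1, 0]],
    [[0.3, 1.2, 2.5], [-0.1, -0.1, 0]],
    [[0.2, 0.8, 2.5], [0, 0, 0]],
    [[0, 0.6, 2.5], [0, 0, 0]]
  ]
}}

```text
t: 28.65
tool_pos: [549.2, 193.1, 251.2]
eef_rot: [[-0.084, -0.814, 0.575], [-0.996, 0.069, -0.048], [-0.0, -0.577, -0.817]]
force: [-0.5, 0.2, -0.5]
gripper_width: 23.9
```

```bash
sed -i "s/^B=.*/B=dict(S=[624.2,186.7,149.1],yaw=-4.7,seat=[0.3,1.1,59.1])/" h.py;python3 look.py B pics/b6.png 36 13
```

```text
t 28.65 seat in spindle [-4.    -0.169 67.718] force in spindle [-0.706  0.173 -0.171] torque [ 0.041  0.362 -0.006] rot err (tool) [-0.22  -0.052 -0.123] 23.885044055462544
```

{"api": "arm_command", "payload": {
  "moves": [
    [[0, -1.3, 0.5], [0, 0, 0]],
    [[0, -1, 2], [0, 0, 0]],
    [[0, 0, 2.5], [0, 0, 0]],
    [[0, 0.3, 2.5], [0, 0, 0]]
  ]
}}

```text
t: 29.1
tool_pos: [555.7, 192.5, 245.6]
eef_rot: [[-0.084, -0.814, 0.575], [-0.996, 0.069, -0.048], [-0.0, -0.577, -0.817]]
force: [-0.4, 0.2, 1.4]
gripper_width: 23.6
```

```bash
python3 look.py B pics/b6.png 36 13
```

```text
t 29.1 seat in spindle [-1.797 -0.169 59.394] force in spindle [0.458 0.176 1.422] torque [ 0.026  0.221 -0.001] rot err (tool) [-0.22  -0.053 -0.121] 23.59724464251556
```

View pics/b6.png

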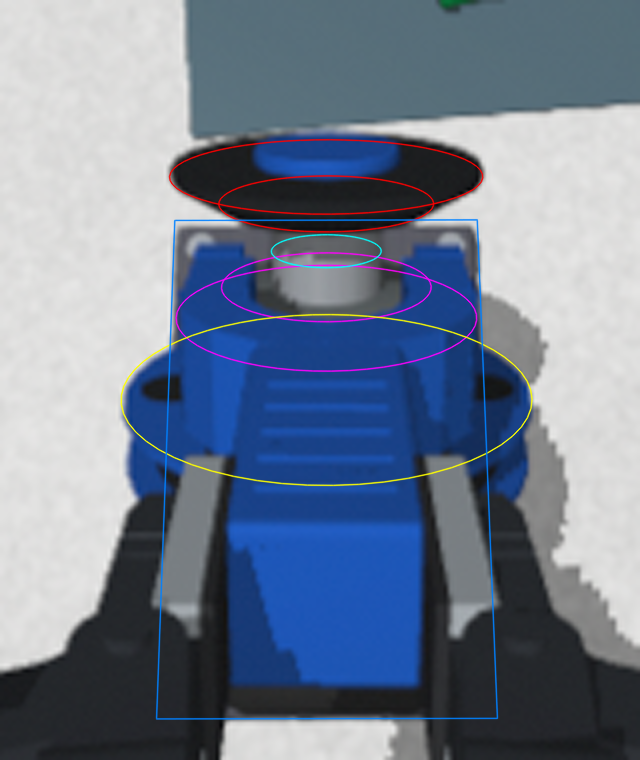

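{"api": "arm_command", "payload": {
  "moves": [
    [[0, 2, 3], [0, 0, 0]],
    [[0, 2.5, 3], [0, 0, 0]],
    [[0, 3, 3], [0, 0, 0]],
    [[0, 3, 3], [0, 0, 0]]
  ]
}}

```text
t: 29.55
tool_pos: [560.2, 193.1, 238.2]
eef_rot: [[-0.082, -0.803, 0.591], [-0.997, 0.067, -0.047], [-0.002, -0.592, -0.806]]
force: [-2.1, -1.8, 6.7]
gripper_width: 23.6
```

```bash
python3 look.py B pics/b7.png 36 13
```

```text
t 29.55 seat in spindle [-1.306  0.948 50.8  ] force in spindle [ 2.229 -1.978  6.58 ] torque [-0.443 -0.536 -0.272] rot err (tool) [-1.328  0.107 -0.076] 23.63599979590523
```

View pics/b7.png

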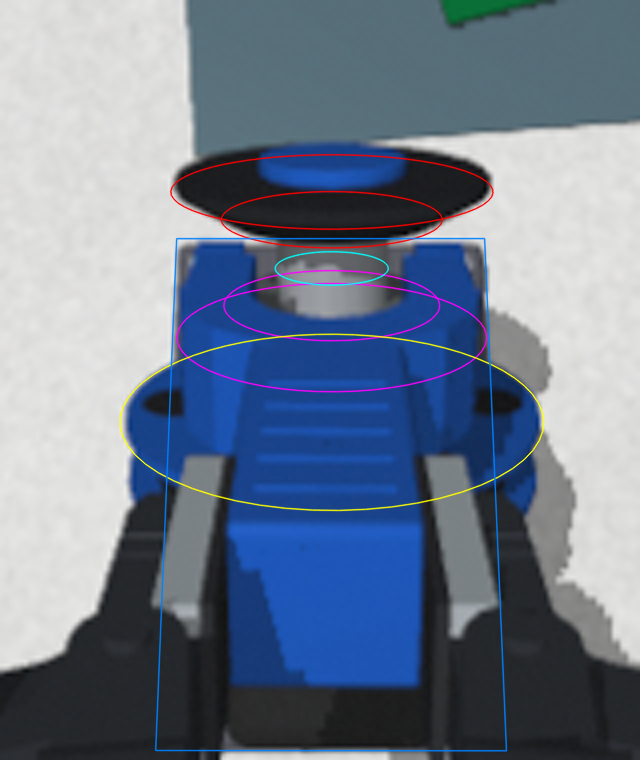

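{"api": "arm_command", "payload": {
  "moves": [
    [[0.6, 3, 2], [-0.5, 0, 0]],
    [[0.4, 4, 3], [-0.5, 0, 0]],
    [[0.2, 4, 3], [-0.4, 0, 0]],
    [[0, 4, 3], [-0.3, 0, 0]]
  ]
}}

```text
t: 30.0
tool_pos: [563.6, 193.0, 235.0]
eef_rot: [[-0.078, -0.803, 0.591], [-0.997, 0.065, -0.042], [-0.005, -0.593, -0.805]]
force: [-2.3, -1.9, 9.2]
gripper_width: 23.0
```

```bash
python3 look.py B pics/b8.png 36 13
```

```text
t 30.0 seat in spindle [-0.331  1.419 46.195] force in spindle [ 3.558 -2.13   8.796] torque [-0.87  -0.668 -0.437] rot err (tool) [-1.354  0.352  0.033] 23.011987471781442
```

{"api": "arm_command", "payload": {
  "moves": [
    [[1.2, 5, 2], [-0.7, -0.2, 0]],
    [[1, 5, 3], [-0.6, -0.2, 0]],
    [[0.8, 5, 3], [-0.5, -0.1, 0]]
  ]
}}

```text
t: 30.35
tool_pos: [564.7, 191.7, 233.5]
eef_rot: [[-0.068, -0.805, 0.59], [-0.998, 0.064, -0.029], [-0.015, -0.59, -0.807]]
force: [-3.0, -1.2, 11.2]
gripper_width: 23.7
```

```bash
python3 look.py B pics/b9.png 36 13
```

```text
t 30.35 seat in spindle [-0.406  0.967 44.333] force in spindle [ 4.069 -1.454 10.797] torque [-0.583 -0.788 -0.284] rot err (tool) [-1.179  1.139  0.141] 23.66525393118546
```

View pics/b9.png

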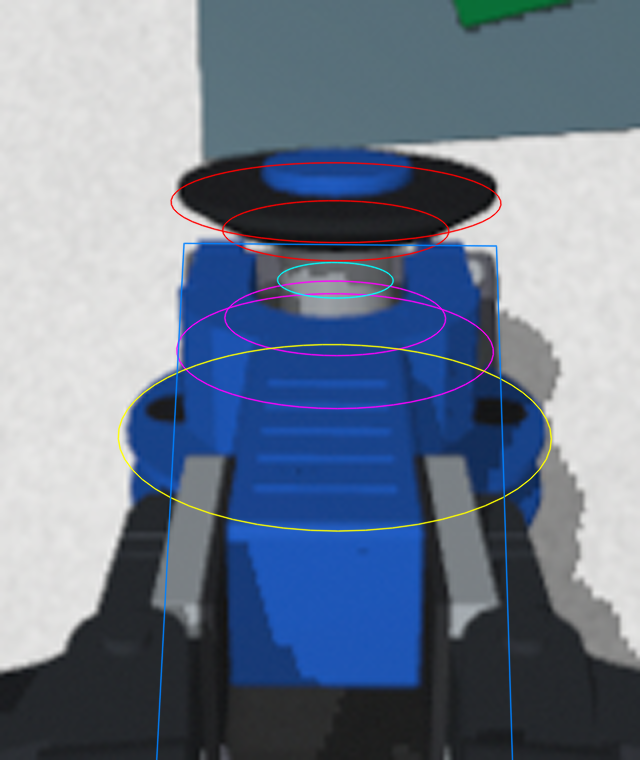

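{"api": "arm_command", "payload": {
  "moves": [
    [[0.6, 3.5, 4], [-0.6, 0.5, 0]],
    [[0.4, 3.5, 4], [-0.5, 0.5, 0]],
    [[0.4, 3.5, 4], [-0.4, 0.3, 0]]
  ]
}}

```text
t: 30.7
tool_pos: [569.2, 192.5, 229.6]
eef_rot: [[-0.08, -0.807, 0.585], [-0.997, 0.066, -0.045], [-0.002, -0.586, -0.81]]
force: [-4.5, 2.2, 8.1]
gripper_width: 23.6
```

```bash
python3 look.py B pics/b10.png 36 13
```

```text
t 30.7 seat in spindle [ 0.695  1.175 38.503] force in spindle [0.777 1.855 9.309] torque [0.287 0.09  0.203] rot err (tool) [-0.893  0.155  0.039] 23.556680950149627
```

{"api": "arm_command", "payload": {
  "moves": [
    [[0.5, 2, 4], [-0.3, 0, 0]],
    [[0.5, 1.8, 4], [-0.3, 0, 0]],
    [[0.4, 1.5, 4], [-0.2, 0, 0]],
    [[0.3, 1.5, 4], [-0.1, 0, 0]]
  ]
}}

```text
t: 31.15
tool_pos: [575.8, 192.8, 219.2]
eef_rot: [[-0.077, -0.81, 0.581], [-0.997, 0.066, -0.041], [-0.005, -0.582, -0.813]]
force: [-6.9, -0.4, 7.4]
gripper_width: 23.4
```

```bash
python3 look.py B pics/b11.png 36 13
```

```text
t 31.15 seat in spindle [-0.169  2.204 26.317] force in spindle [-1.356 -0.925 10.023] torque [-0.127  0.446  0.009] rot err (tool) [-0.618  0.397  0.054] 23.359563746017095
```

View pics/b11.png

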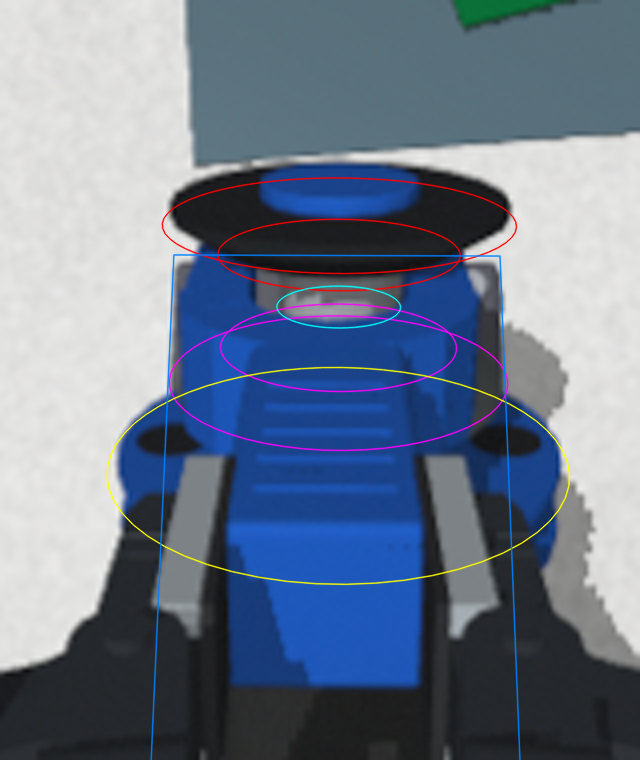

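{"api": "arm_command", "payload": {
  "moves": [
    [[1.8, 0.5, 1], [0, 0.2, 0]],
    [[1.5, 0.5, 1], [0, 0.2, 0]],
    [[1, 0.5, 1], [0, 0, 0]]
  ]
}}

```text
t: 31.5
tool_pos: [576.2, 192.1, 218.7]
eef_rot: [[-0.079, -0.808, 0.584], [-0.997, 0.067, -0.041], [-0.006, -0.585, -0.811]]
force: [-7.1, 1.1, 7.8]
gripper_width: 23.4
```

```bash
python3 look.py B pics/b12.png 36 13
```

```text
t 31.5 seat in spindle [ 0.119  1.557 25.618] force in spindle [-1.36   0.5   10.532] torque [0.234 0.754 0.263] rot err (tool) [-0.821  0.379 -0.038] 23.402394494344193
```

{"api": "arm_command", "payload": {
  "moves": [
    [[2, 0.8, 1], [-0.2, 0.2, 0]],
    [[1.8, 0.8, 2], [-0.2, 0.2, 0]],
    [[1.2, 1, 3], [-0.2, 0, 0]],
    [[0.8, 1.2, 3.5], [-0.1, 0, 0]]
  ]
}}

```text
t: 31.95
tool_pos: [579.3, 190.3, 214.3]
eef_rot: [[-0.078, -0.811, 0.58], [-0.997, 0.067, -0.041], [-0.006, -0.582, -0.813]]
force: [-6.3, -0.1, 9.0]
gripper_width: 23.7
```

```bash
python3 look.py B pics/b13.png 36 13
```

```text
t 31.95 seat in spindle [-0.051  0.066 20.166] force in spindle [-0.022 -0.63  10.953] torque [-0.031  0.432  0.109] rot err (tool) [-0.572  0.402  0.004] 23.65576138870918
```

View pics/b13.png

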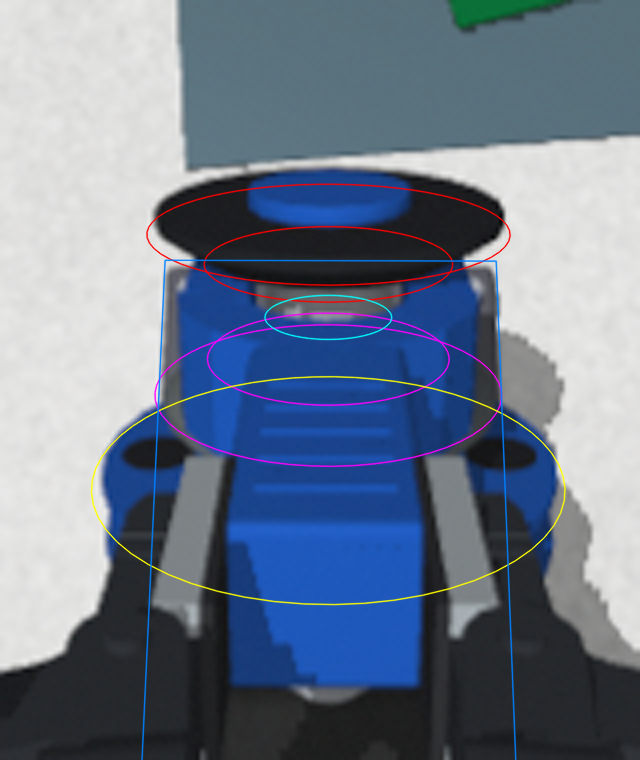

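Centred; sliding at about 10 N. Continue down.

{"api": "arm_command", "payload": {
  "moves": [
    [[0.3, 1.3, 4], [-0.1, 0.1, 0]],
    [[0.3, 1.3, 4], [-0.1, 0.1, 0]],
    [[0.3, 1.3, 4], [-0.1, 0.1, 0]],
    [[0.3, 1.3, 4], [0, 0, 0]]
  ]
}}

```text
t: 32.4
tool_pos: [586.3, 190.5, 204.2]
eef_rot: [[-0.079, -0.809, 0.583], [-0.997, 0.066, -0.043], [-0.003, -0.584, -0.811]]
force: [-6.4, 0.2, 9.2]
gripper_width: 23.3
```

```bash
python3 look.py B pics/b14.png 36 13
```

```text
t 32.4 seat in spindle [0.082 0.693 7.885] force in spindle [ 0.032 -0.318 11.233] torque [-0.065  0.589  0.003] rot err (tool) [-0.764  0.257  0.045] 23.31930175161624
```

{"api": "arm_command", "payload": {
  "moves": [
    [[0.4, 1.3, 4], [-0.1, 0.1, 0]],
    [[0.4, 1.3, 4], [-0.1, 0.1, 0]],
    [[0.3, 1.3, 4], [-0.1, 0, 0]]
  ]
}}

```text
t: 32.75
tool_pos: [591.7, 190.5, 196.6]
eef_rot: [[-0.079, -0.808, 0.584], [-0.997, 0.065, -0.045], [-0.002, -0.586, -0.811]]
force: [-6.8, 0.1, 9.7]
gripper_width: 23.7
```

```bash
python3 look.py B pics/b15.png 36 13
```

```text
t 32.75 seat in spindle [ 0.235  1.035 -1.476] force in spindle [-0.047 -0.476 11.817] torque [-0.107  0.521 -0.007] rot err (tool) [-0.842  0.182  0.057] 23.674892593981
```

{"api": "arm_command", "payload": {
  "moves": [
    [[0.4, 1.3, 3.5], [-0.1, 0, 0]],
    [[0.4, 1.3, 3.5], [-0.1, 0, 0]]
  ]
}}

```text
t: 33.0
tool_pos: [594.8, 190.4, 192.1]
eef_rot: [[-0.078, -0.808, 0.584], [-0.997, 0.065, -0.043], [-0.003, -0.586, -0.81]]
force: [-6.1, -0.3, 8.9]
gripper_width: 23.7
```

```bash
python3 look.py B pics/b16.png 36 13
```

```text
t 33.0 seat in spindle [ 0.246  1.275 -6.881] force in spindle [ 0.108 -0.806 10.774] torque [ 0.01   0.569 -0.066] rot err (tool) [-0.875  0.265  0.056] 23.73041824304952
```

{"api": "arm_command", "payload": {
  "moves": [
    [[0.8, 1.3, 3.5], [-0.2, 0.1, 0]],
    [[0.7, 1.3, 3.5], [-0.1, 0.1, 0]]
  ]
}}

```text
t: 33.25
tool_pos: [597.7, 190.2, 188.3]
eef_rot: [[-0.079, -0.808, 0.583], [-0.997, 0.066, -0.045], [-0.002, -0.585, -0.811]]
force: [-11.7, 1.1, 13.1]
gripper_width: 23.8
```

```bash
python3 look.py B pics/b17.png 36 13
```

```text
t 33.25 seat in spindle [  0.343   1.239 -11.643] force in spindle [-2.159  0.184 17.474] torque [0.066 0.903 0.064] rot err (tool) [-0.815  0.194  0.036] 23.84415507993414
```

{"api": "arm_command", "payload": {
  "moves": [
    [[0.6, 1.3, 3.5], [-0.1, 0, 0]],
    [[0.5, 1.3, 3.5], [-0.1, 0, 0]]
  ]
}}

```text
t: 33.5
tool_pos: [600.1, 190.1, 184.9]
eef_rot: [[-0.078, -0.808, 0.583], [-0.997, 0.065, -0.044], [-0.003, -0.585, -0.811]]
force: [-14.5, -0.0, 16.2]
gripper_width: 23.5
```

```bash
python3 look.py B pics/b18.png 36 13
```

```text
t 33.5 seat in spindle [  0.377   1.359 -15.877] force in spindle [-2.585 -1.217 21.539] torque [-0.305  1.043 -0.264] rot err (tool) [-0.809  0.243  0.076] 23.49931527939855
```

View pics/b18.png

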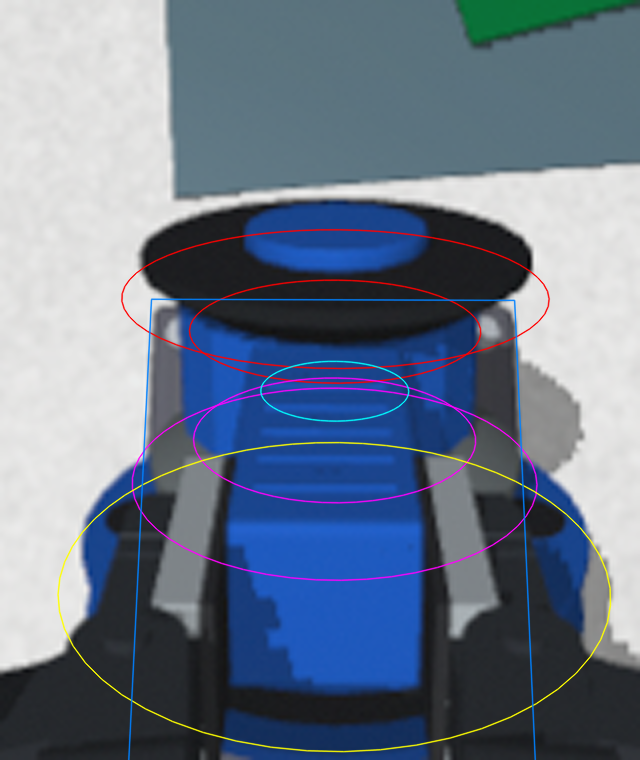

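{"api": "arm_command", "payload": {
  "moves": [
    [[0.5, 1.3, 3.5], [-0.1, 0, 0]],
    [[0.5, 1.3, 3], [-0.1, 0, 0]]
  ]
}}

```text
t: 33.75
tool_pos: [602.1, 189.9, 182.2]
eef_rot: [[-0.078, -0.809, 0.583], [-0.997, 0.065, -0.043], [-0.003, -0.585, -0.811]]
force: [-16.5, -0.8, 17.3]
gripper_width: 23.8
```

```bash
python3 look.py B pics/b19.png 36 13
```

```text
t 33.75 seat in spindle [  0.426   1.346 -19.203] force in spindle [-3.539 -2.16  23.558] torque [-0.367  1.176 -0.321] rot err (tool) [-0.777  0.269  0.089] 23.76896869015088
```

{"api": "arm_command", "payload": {
  "moves": [
    [[0, 0, -4], [0, 0, 0]],
    [[0, 0, -4], [0, 0, 0]],
    [[0, 0, -4], [0, 0, 0]],
    [[0, 0, -3], [0, 0, 0]]
  ]
}}

```text
t: 34.2
tool_pos: [591.8, 190.8, 196.8]
eef_rot: [[-0.078, -0.81, 0.582], [-0.997, 0.065, -0.045], [-0.001, -0.583, -0.812]]
force: [-0.8, -0.1, 2.1]
gripper_width: 23.1
```

```bash
python3 look.py B pics/b20.png 36 13
```

```text
t 34.2 seat in spindle [ 0.191  1.288 -1.335] force in spindle [ 0.545 -0.209  2.15 ] torque [-0.037  0.436 -0.045] rot err (tool) [-0.682  0.184  0.118] 23.11976710409021
```

{"api": "arm_command", "payload": {
  "moves": [
    [[0, 0, 0.3], [0, 0, 0]],
    [[0, 0, 0.3], [0, 0, 0]],
    [[0, 0, 0], [0, 0, 0]],
    [[0, 0, -6], [0, 0, 0]],
    [[0, 0, -10], [0, 0, 0]],
    [[0, 0, -20], [0, 0, 0]],
    [[0, 0, -25], [0, 0, 0]],
    [[0, 0, -10], [0, 0, 0]],
    [[0, 0, 0], [0, 0, 0]]
  ],
  "jaw": 1,
  "newtons": 60
}}

```text
t: 35.15
tool_pos: [547.5, 194.0, 255.0]
eef_rot: [[-0.078, -0.812, 0.579], [-0.997, 0.065, -0.044], [-0.002, -0.581, -0.814]]
force: [-0.3, 0.1, 0.7]
gripper_width: 85.5
```

```bash
python3 look.py B pics/b21.png 36 13; python3 home.py B
```

```text
t 35.15 seat in spindle [-2.915  0.874 71.791] force in spindle [0.119 0.116 0.712] torque [-0.004  0.285  0.044] rot err (tool) [-0.499  0.185  0.112] 85.46225346954226
```

View pics/hb1.png

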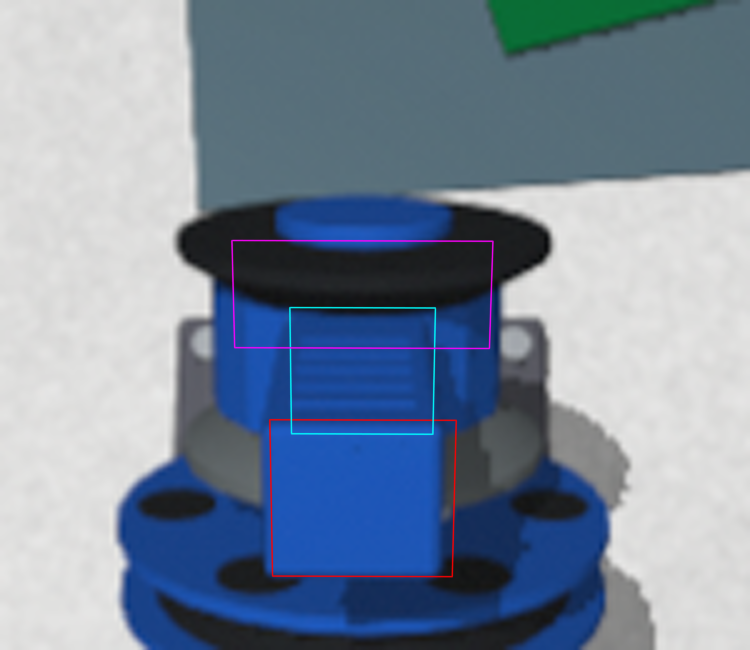

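View pics/hb2.png

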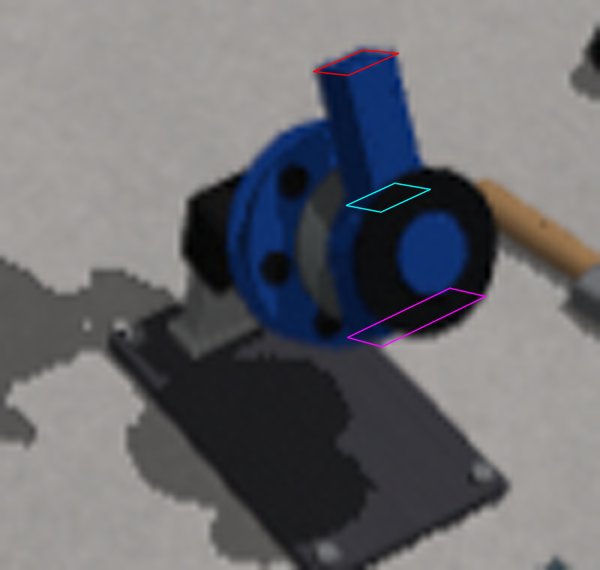

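{"api": "arm_command", "payload": {
  "moves": [
    [[0, 0, -30], [0, 0, 0]],
    [[0, 0, -40], [0, 0, 0]],
    [[0, 0, -20], [0, 0, 0]],
    [[0, 0, 0], [0, 0, 0]],
    [[0, 0, 0], [0, 0, 0]],
    [[0, 0, 0], [0, 0, 0]]
  ]
}}

```text
t: 36.0
tool_pos: [493.9, 196.1, 319.2]
eef_rot: [[-0.082, -0.822, 0.564], [-0.997, 0.065, -0.05], [0.004, -0.566, -0.824]]
force: [-0.1, -0.9, 0.3]
gripper_width: 85.8
```

Run:
```python
from h import *
c=env.capture("scene"); cv2.imwrite("pics/sf.png",c["pixels"]); o=env.get_obs(); print(o["t"],o["force"],o["qvel"])
```

```text
36.05 [-0.198 -0.278 -0.088] [-0.05   0.109  0.235  0.066  0.369  0.052]
```

View pics/sf.png

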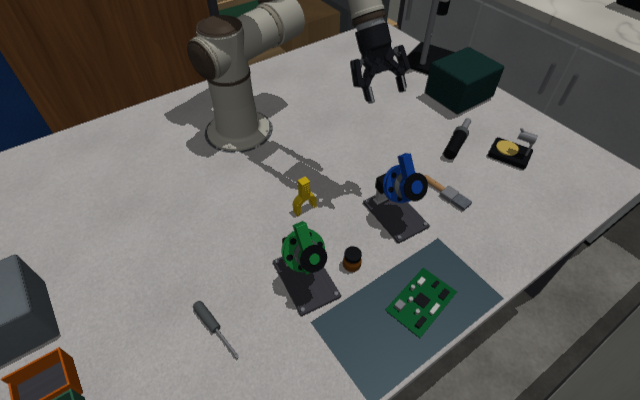

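The scene picture shows the green clip on its spindle at about (303, 240) and the blue clip at about (405, 180). The yellow clip, jar, screwdriver and brush are where they started, and the arm is clear of everything.

```bash
python3 -c "
from rig import env
print(env.hand_in())"
```

```text
the job is handed in; nothing more can be done
None
```

Both clips are on the spindles of their own colours, green first and then blue. I let go of each one, backed the arm clear and handed the job in at about 36 s.

- **Seating force:** both clips slid in at about 10 N, then the force climbed at about 1 N per mm. I pressed to about 26 N on green and 24 N on blue before easing off and opening the jaws.
- **Pictures after release:** the tab tops, and the leg ends I could see, match the predicted fully home pose to within a few millimetres. Green sits about 3 mm to one side at the tab, and blue is also slightly off to one side. I took this as the clip's side play on the neck. The washer travel itself was not measured.
- **Depth check:** the depth worked out from the force showed 2 to 3 mm short of home on both clips while pressing, and about 1 mm off or less after easing. I put this down to calibration error, because it stayed nearly constant as the force rose.
- **Green took several tries:** its legs first caught between the bevelled rims of the end stop and washer, so I lifted and realigned it twice. Forces there reached about 22 N before it went in.
- **Bystanders:** the last scene picture shows the yellow clip, jar, screwdriver and brush where they were.

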